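# Prop the ice bin open and put its scoop in

### The arm

A 7-joint arm with a two-finger parallel gripper is mounted at the origin on the work surface. World frame = base frame: x ahead of the robot, y to its left, z up, the work surface at z = 0. Lengths are in m, angles in rad, forces in N, time in s.
With the tool pointing down it reaches from about 0.35 to 0.9 m from the base axis. Payload 8.1 kg.
Tool frame: the origin (TCP) lies midway between the tips of the shut fingers; the grasp point (between the pads) lies pinch_z behind it (pinch_z is the distance from the TCP to the grasp point, in m); x points along the fingers, z is the direction in which the jaws open and shut, and the axes are right-handed (so a half turn about x gives the same grasp; the last joint's range is limited). The gripper opens to 92 mm and grips with 3 to 60 N. Pads are 19 mm wide; open, the fingers measure 130 mm over their backs; the gripper's body (75 mm by 190 mm) begins 47 mm behind the grasp point.
Start: joints at [1.044, 0.434, 0.025, 1.573, -0.012, 1.134, -0.075], TCP at [0.257, -0.57, 0.227] pointing down, gripper open.
Joint ranges: [-2.62, 2.62], [-0.44, 2.09], [-1.27, 1.32], [0.08, 2.57], [-1.32, 4.46], [0.12, 2], [-2.74, 2.74]. Speed limits (rad/s): [2.22, 2.22, 3.01, 3.01, 3.14, 3.14, 3.14].

### API

Orientations are given as a unit quaternion [w, x, y, z].
In Python, from plant import * gives the robot as it stands.
- The arm moves only by the tool arm_command, never from a script. Its argument "motion" is a list of rows, each an object of numbers: "hand": the opening, from 0 (shut) to 1 (fully open); "dx", "dy", "dz": the shift along the tool's x, y, z as a fraction of full scale; "wx", "wy", "wz": the turn, a rotation vector about the tool's x, y, z as a fraction of full scale. In form: [{"hand": .., "dx": .., "dy": .., "dz": .., "wx": .., "wy": .., "wz": ..}, ...]. A call has 1 to 12 rows; each row is the pose to reach, as a shift and turn from the pose commanded when the call began, along the tool's axes at that moment; what a row does not reach only later rows make up. Full scale, the value 1, is 0.2 m for a shift and pi/4 rad for a turn. A row lasts 1/8 s, in which the tool goes at most 62.5 mm and 10.7 degrees, less where a joint would pass 70% of its speed; a pose out of reach is approached as far as the arm can. A call with a number of a shift or a turn outside -1 to 1 is refused whole. A call with a gripper value outside its range is refused whole. The fingers move at their own pace and stop on an object; "squeeze" is the grip in N (left out, the last holds). Time passes only in rows, so rows that repeat a pose let the fingers close. It gives the time, the measured TCP pose, the force and the opening at its end, in the units of the state.
- sense(): the state, without advancing time (a new reading comes with each control period).
- read_camera(name): name is "scene" or "top" or "wrist"; returns the picture (400x640x3 uint8, red, green, blue); there is no depth.
- calibration(name): a dict with "mtx" (3x3 intrinsics, pixels), "R" (3x3) and "t" (3): a world point X has camera coordinates R X + t. Camera axes: x right, y down, z forward; pixel columns grow to the right and rows downward; lengths in m; the calibration is good to about 2 mm. The wrist camera is an equidistant fisheye: a pixel r from the principal point sees the ray r / f radians off the axis. A picture is of the moment at which its call begins: read the wrist's pose just before it. calibration takes no time and is no camera call; for the wrist camera it gives the pose at the moment of the call.
- sign_off(): hands the job in, once; it reports no verdict.
The state is a dict: "clock": time; "qpos": joint angles; "dq": joint speeds; "joint_torque": joint torques, N m; "tool_pos": TCP position; "tcp_rot": TCP orientation; "ft_force": force on the tool from outside, world axes, zero at the start; "torque": the same for the moment, N m; "opening": opening from 0.0 (shut) to 1.0 (fully open).
Only numpy, scipy, OpenCV 4.12 (cv2) and the standard library are available. Lean on these libraries where they do the work, as an engineer would, in place of code of your own. Each camera call takes 0.05 s, during which the arm holds its last target.

### The job

Get the ice bin ready for filling: raise its white lid until the red stay drops into its catch and let the lid rest on it, so that it stands open by itself. Then take the blue scoop from the green board and set it down gently inside the bin, standing flat on the bin's floor; leave the lid propped and do not knock over the little bottle on the board.

Things in the scene. Friction and masses are not known exactly. Their poses are not given: they have to be found in the camera images.
- bin: Fixed open steel bin, 200 mm (its x) by 270 mm (its y), rim 90 mm high, walls and floor 6 mm thick. Origin: centre of its underside, on the table; x points to the hinge side (away from the robot at yaw 0), z up. The grey catch rail of the stay, 16 mm wide, runs along the outside of its -y wall, with its top about level with the rim.
- lid (a joint): Angle of the white lid (200 x 270 x 8 mm, 0.45 to 0.8 kg, hinged along the far rim): 0 closed, 1.52 almost upright at its end stop. The lid turns freely and falls shut if it is let go. The stay drops into its catch once the lid is raised past about 1.39 (1.46 is ample); let down from there the lid comes to rest on the stay at about 1.33.
- lid_hinge (a point): Point on the lid's hinge axis, in the middle of the far rim: 100 mm along the bin's x from its origin, 96 mm up. The axis runs along the bin's y.
- lid_handle (a point): Centre of the lid's black round handle bar, 14 mm thick, with 100 mm free between its two steel arms. It runs along the bin's y, 38 mm in front of the lid's front edge and 238 mm from the hinge axis, in the plane of the lid; closed it is 96 mm above the table, with the lid at its stop it is on top, 334 mm up. The point turns with the lid.
- stay_foot (a point): Foot of the red stay, a 125 mm bar that hangs from a pivot on the -y edge of the lid, 60 mm from the hinge. The 10 mm round foot slides on the catch rail by its own weight: in the bin's frame it is 96 mm up while on the rail and about 87 mm up once it has dropped behind the step into the catch. It needs no handling.
- scoop_grip (a point): Centre of the top handle of the loose blue scoop (0.13 to 0.21 kg, 120 mm long, 80 mm wide, 88 mm high): a bar 18 mm wide (its y), 16 mm high, 95 mm long (its x), 80 mm above the scoop's flat base and 10 mm along +x from the scoop's middle. The bar's underside is free 69 mm above the bowl's floor except at the post at its +x end. z up.
- scoop_base (a point): Centre of the scoop's flat underside; same axes as scoop_grip: +x to the closed back of the bowl (60 mm off), -x to its open mouth (60 mm off), z up.
- scoop: The scoop as a body; origin and axes as scoop_base.
- board: Fixed green cutting board, 240 (x) by 300 (y) by 12 mm, origin at the centre of its underside. The scoop stands on it.
- spice: Bystander: small amber bottle, 44 mm in diameter, 100 mm high, standing near a corner of the board; origin at its base.
Mind the look-alikes: they are no part of the job. Of the things shaped like the scoop, the blue one is meant.

How it is judged:
On the way:
1. the lid stands by itself on its stay, with the stay's foot in the catch and the robot off the lid (value of joint lid between 1.26 and 1.375 rad and z of stay_foot in the frame of bin below 0.0915 m and contact force between each of the fingers, the arm and bin below 0.1 N), for 0.4 s.
At the end, for the whole second after the job is handed in: The lid rests on its stay at 1.26 to 1.375 rad with the stay's foot down in the catch (under 91.5 mm in the bin's frame), and the scoop stands inside the bin, upright within 0.12 rad, its base within 8 mm of the bin's floor, at rest (value of joint lid between 1.26 and 1.375 rad and z of stay_foot in the frame of bin below 0.0915 m and x of scoop_base in the frame of bin between -0.09 and 0.09 m and y of scoop_base in the frame of bin between -0.13 and 0.13 m and z of scoop_base in the frame of bin below 0.014 m and angle between scoop_base's own z axis and vertical below 0.12 rad and linear speed of scoop below 0.03 m/s); the robot touches nothing.
It fails at once if the scoop is dropped or thrown (faster than 0.75 m/s while the fingers do not hold it) (linear speed of scoop above 0.75 m/s and contact force between the fingers and scoop below 0.05 N).
It fails at once if the spice bottle on the board is knocked over (angle between spice's own z axis and vertical above 0.5 rad).
It also fails if it takes over 69 s, if anything falls off the work surface, if the arm or the gripper's body presses on something with over 40 N, if the wrist force passes 120 N, or if a joint passes its speed limit or range.

## Working session

There is one attempt and no reset: what is moved stays moved. The work goes in short steps, Python scripts to look and compute and a tool call to move; the robot and the scene stay as the last step left them, time stands still between calls to the robot, and variables do not carry over. Pictures are saved under pics/ and viewed, and the job is handed in when it is done.

Besides the shell and the picture viewer there is one more tool, called after ">>>" by a JSON object that holds its "name" and its "arguments", one argument or row to a line. arm_command: Moves the arm, as the interface text tells. Its arguments: {"type":"object","properties":{"motion":{"type":"array","items":{"type":"object","properties":{"hand":{"type":"number"},"dx":{"type":"number","minimum":-1,"maximum":1},"dy":{"type":"number","minimum":-1,"maximum":1},"dz":{"type":"number","minimum":-1,"maximum":1},"wx":{"type":"number","minimum":-1,"maximum":1},"wy":{"type":"number","minimum":-1,"maximum":1},"wz":{"type":"number","minimum":-1,"maximum":1}}}},"squeeze":{"type":"number"}},"required":["motion"]}

```bash
ls; mkdir -p pics
python3 - <<'E'
from plant import *
import cv2,numpy as np
print(sense())
for n in ["scene","top"]:
    im=read_camera(n); cv2.imwrite(f"pics/{n}0.png",im[:,:,::-1]); c=calibration(n); print(n,c)
E
```

```text
pics
{'clock': 0.0, 'qpos': array([ 1.04440213,  0.43519713,  0.02495043,  1.57408421, -0.01155788,
        1.13399061, -0.07509606]), 'dq': array([-0.00211909, -0.00213723, -0.00023726,  0.00105199, -0.0015849 ,
       -0.00015331,  0.00147523]), 'joint_torque': array([-1.28636479e-03, -6.67845798e+01,  9.84504707e-01, -3.14456534e+01,
       -6.05496881e-02,  4.29500733e-02,  1.50010801e-04]), 'tool_pos': array([ 0.25675501, -0.569276  ,  0.22596576]), 'tcp_rot': array([ 0.59348347,  0.38391033,  0.59445429, -0.38342448]), 'ft_force': array([ 0.73239369, -0.12936742, -0.37721573]), 'torque': array([ 0.04541947, -0.070379  ,  0.04531898]), 'opening': 1.0022747948935171}
scene {'mtx': array([[396.9903623 ,   0.        , 320.12910215],
       [  0.        , 396.9903623 , 207.03908832],
       [  0.        ,   0.        ,   1.        ]]), 'R': array([[ 0.73118866,  0.68198838, -0.01596822],
       [ 0.45770804, -0.50781617, -0.72981237],
       [-0.50583248,  0.52632175, -0.68346099]]), 't': array([-0.34363244, -0.2009364 ,  1.6718471 ])}
top {'mtx': array([[454.504108  ,   0.        , 314.11603699],
       [  0.        , 454.504108  , 203.14719939],
       [  0.        ,   0.        ,   1.        ]]), 'R': array([[ 0.02340751, -0.99951281, -0.02064518],
       [-0.98167489, -0.01907339, -0.1896065 ],
       [ 0.18912035,  0.02470507, -0.98164309]]), 't': array([-0.04548043,  0.52368942,  1.34735474])}
```

View pics/scene0.png

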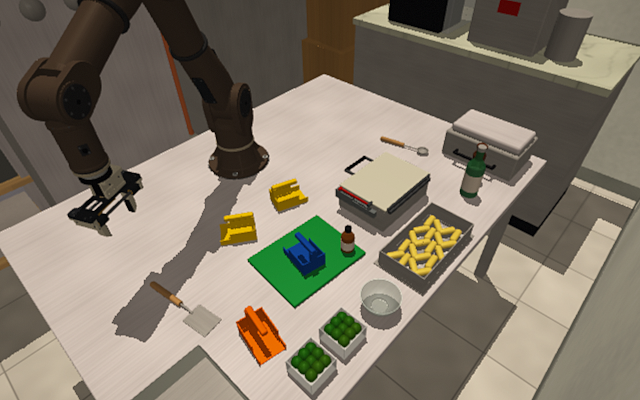

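View pics/top0.png

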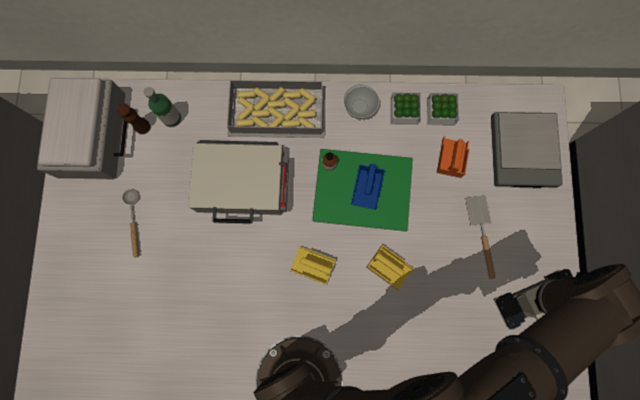

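```bash
cat > h.py <<'E'
from plant import *
import cv2,numpy as np
def cast(n,uv,z):
    c=calibration(n);K=c["mtx"];R=c["R"];t=c["t"]
    d=R.T@np.linalg.inv(K)@np.array([uv[0],uv[1],1.]);o=-R.T@t
    return o+d*(z-o[2])/d[2]
def proj(n,X):
    c=calibration(n);p=c["mtx"]@(c["R"]@np.array(X)+c["t"]);return p[:2]/p[2]
def tri(uv1,uv2):
    P=[calibration(n)["mtx"]@np.c_[calibration(n)["R"],calibration(n)["t"]] for n in("scene","top")]
    X=cv2.triangulatePoints(P[0],P[1],np.array(uv1,float),np.array(uv2,float)).ravel();return X[:3]/X[3]
E
python3 - <<'E'
import cv2,numpy as np
t=cv2.imread('pics/top0.png');s=cv2.imread('pics/scene0.png')
a=cv2.resize(t[130:235,180:300],None,fx=4,fy=4,interpolation=cv2.INTER_NEAREST)
b=cv2.resize(t[140:235,310:420],None,fx=5,fy=5,interpolation=cv2.INTER_NEAREST)
c=cv2.resize(s[140:240,330:440],None,fx=5,fy=5,interpolation=cv2.INTER_NEAREST)
d=cv2.resize(s[215:305,245:370],None,fx=5,fy=5,interpolation=cv2.INTER_NEAREST)
for n,i in zip("abcd",(a,b,c,d)): cv2.imwrite(f'pics/c0{n}.png',i)
hsv=cv2.cvtColor(t,cv2.COLOR_BGR2HSV)
E
```

```text
(no output)
```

View pics/c0a.png

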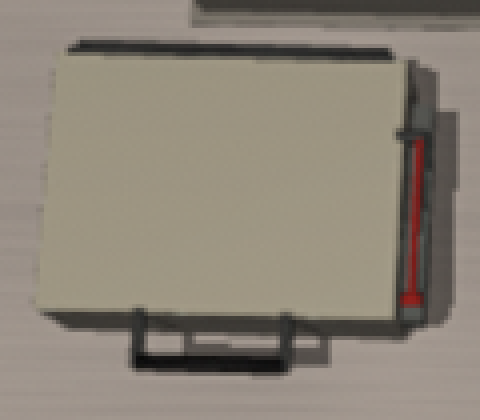

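View pics/c0b.png

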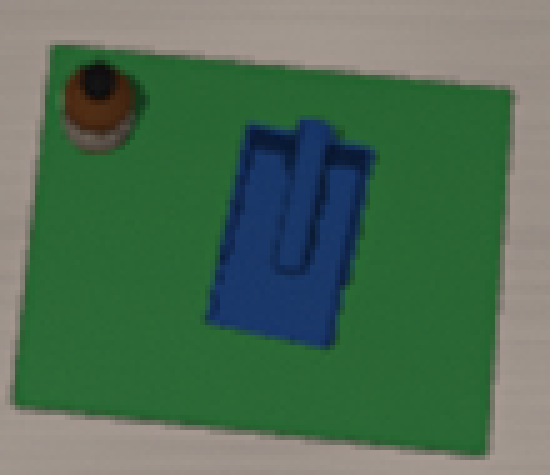

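View pics/c0c.png

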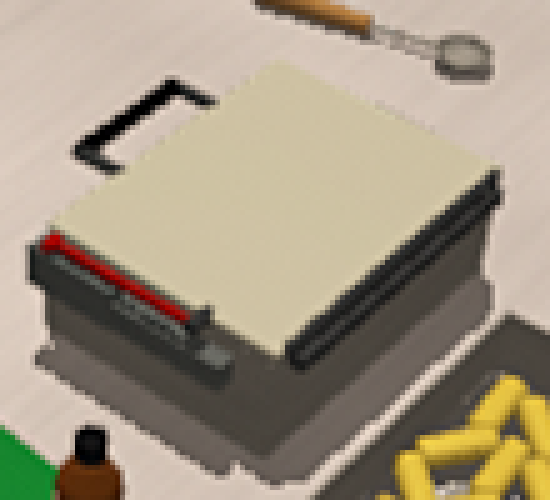

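View pics/c0d.png

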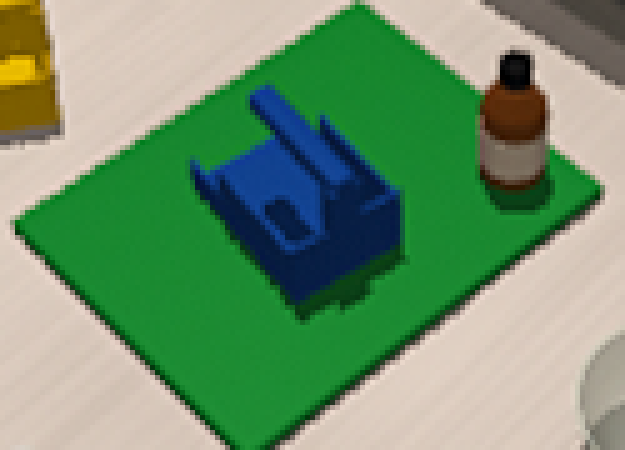

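Run:
```python
from h import *
np.set_printoptions(precision=4,suppress=True)
c=calibration("top");print("cam",-c["R"].T@c["t"])
A=lambda u,v:(180+u/4,130+v/4)
for n,p,z in [("TL",(62,54),.1),("TR",(404,60),.1),("BL",(38,308),.1),("BR",(397,320),.1),("hL",(133,361),.098),("hR",(288,365),.098)]:
    print(n,cast("top",A(*p),z))
B=lambda u,v:(310+u/5,140+v/5)
for n,p,z in [("barfarL",(302,120),.1),("barfarR",(335,122),.1),("nearL",(276,270),.1),("nearR",(305,272),.1),("mouthL",(206,323),.014),("mouthR",(333,348),.014),("backL",(246,126),.06),("backR",(375,150),.06),("spicecap",(98,80),.112)]:
    print(n,cast("top",B(*p),z))
# scene
C=lambda u,v:(330+u/5,140+v/5)
for n,p,z in [("hL",(172,84),.1),("hR",(78,152),.1)]: print("scene",n,cast("scene",C(*p),z))
D=lambda u,v:(245+u/5,215+v/5)
for n,p,z in [("barnear",(262,92),.1),("barfar",(342,190),.1)]: print("scene",n,cast("scene",D(*p),z))
print("tri bar near",tri(D(262,93),B(291,268)))
print("tri bar far",tri(D(342,188),B(318,122)))
```

```text
cam [ 0.2603 -0.0688  1.421 ]
TL [0.6933 0.3312 0.1   ]
TR [0.6929 0.0694 0.1   ]
BL [0.496  0.3347 0.1   ]
BR [0.4922 0.0671 0.1   ]
hL [0.4579 0.2617 0.098 ]
hR [0.4573 0.1466 0.098 ]
barfarL [ 0.6378 -0.2017  0.1   ]
barfarR [ 0.6369 -0.2215  0.1   ]
nearL [ 0.5454 -0.1863  0.1   ]
nearR [ 0.5445 -0.2035  0.1   ]
mouthL [ 0.529  -0.1501  0.014 ]
mouthR [ 0.5146 -0.2298  0.014 ]
backL [ 0.6448 -0.1712  0.06  ]
backR [ 0.6309 -0.2507  0.06  ]
spicecap [ 0.657  -0.0788  0.112 ]
scene hL [0.4646 0.2537 0.1   ]
scene hR [0.4657 0.1426 0.1   ]
scene barnear [ 0.5587 -0.1951  0.1   ]
scene barfar [ 0.6492 -0.2187  0.1   ]
tri bar near [ 0.5507 -0.1936  0.0912]
tri bar far [ 0.6406 -0.2118  0.0886]
```

```bash
cat >> h.py <<'E'
from scipy.spatial.transform import Rotation as Ro
def rot(q): return Ro.from_quat([q[1],q[2],q[3],q[0]])
def frame(yaw,pitch=0):
    # tool x down, tool z horizontal at heading yaw; pitch: rotate about world y
    x=np.array([0,0,-1.]);z=np.array([np.cos(yaw),np.sin(yaw),0]);y=np.cross(z,x)
    return Ro.from_euler('y',pitch)*Ro.from_matrix(np.c_[x,y,z])
def delta(pos,R,p0=None,R0=None):
    s=sense();p0=s["tool_pos"] if p0 is None else p0;R0=rot(s["tcp_rot"]) if R0 is None else R0
    d=R0.inv().apply(np.array(pos)-p0)/.2; w=(R0.inv()*R).as_rotvec()/(np.pi/4)
    return d.round(3),w.round(3)
E
python3 - <<'E'
from h import *
import plant
print([n for n in dir(plant) if n[0]!='_'])
print(getattr(plant,'pinch_z',None))
s=sense();R=rot(s["tcp_rot"]).as_matrix();print(R.round(3))
print(s["clock"])
E
```

```text
['IKError', 'calibration', 'pinch_z', 'read_camera', 'sense', 'sign_off']
0.0188
[[-0.001  0.912  0.411]
 [ 0.001  0.411 -0.912]
 [-1.    -0.    -0.001]]
0.1
```

Run:
```python
from h import *
s=sense()
P=[s["tool_pos"],(.35,-.37,.26),(.38,-.17,.26),(.42,.03,.26),(.457,.203,.26)]
H=[-1.147,-.8,-.4,0,0]
R0=rot(s["tcp_rot"]);p0=P[0]
for p,h in zip(P[1:],H[1:]):
    R=frame(h); print(p,*delta(p,R,p0,R0)); p0,R0=np.array(p),R
```

```text
(0.35, -0.37, 0.26) [-0.169  0.835 -0.717] [-0.442 -0.002 -0.   ]
(0.38, -0.17, 0.26) [ 0.     0.804 -0.613] [-0.509  0.     0.   ]
(0.42, 0.03, 0.26) [ 0.     0.999 -0.205] [-0.509  0.     0.   ]
(0.457, 0.203, 0.26) [0.    0.865 0.185] [0. 0. 0.]
```

>>> {"name": "arm_command", "arguments": {
  "motion": [
    {"hand": 0.3,"dx": -0.17,"dy": 0.84,"dz": -0.72,"wx": -0.44},
    {"hand": 0.3,"dx": -0.17,"dy": 0.84,"dz": -0.72,"wx": -0.44},
    {"hand": 0.3,"dx": -0.17,"dy": 0.84,"dz": -0.72,"wx": -0.44},
    {"hand": 0.3,"dx": -0.17,"dy": 0.84,"dz": -0.72,"wx": -0.44},
    {"hand": 0.3,"dx": -0.17,"dy": 0.84,"dz": -0.72,"wx": -0.44},
    {"hand": 0.3,"dx": -0.17,"dy": 0.84,"dz": -0.72,"wx": -0.44}
  ],
  "squeeze": 20
}}

```text
validation failed for argument at $.mo...
```

>>> {"name": "arm_command", "arguments": {
  "motion": [
    {"hand": 0.3,"dy": 0.8,"dz": -0.61,"wx": -0.51},
    {"hand": 0.3,"dy": 0.8,"dz": -0.61,"wx": -0.51},
    {"hand": 0.3,"dy": 0.8,"dz": -0.61,"wx": -0.51},
    {"hand": 0.3,"dy": 0.8,"dz": -0.61,"wx": -0.51},
    {"hand": 0.3,"dy": 0.8,"dz": -0.61,"wx": -0.51}
  ]
}}

```text
validation failed for argument at $.mo...
```

>>> {"name": "arm_command", "arguments": {
  "motion": [
    {"hand": 0.3,"dy": 1.0,"dz": -0.2,"wx": -0.51},
    {"hand": 0.3,"dy": 1.0,"dz": -0.2,"wx": -0.51},
    {"hand": 0.3,"dy": 1.0,"dz": -0.2,"wx": -0.51},
    {"hand": 0.3,"dy": 1.0,"dz": -0.2,"wx": -0.51},
    {"hand": 0.3,"dy": 1.0,"dz": -0.2,"wx": -0.51}
  ]
}}

```text
validation failed for argument at $.mo...
```

>>> {"name": "arm_command", "arguments": {
  "motion": [
    {"hand": 0.3,"dy": 0.86,"dz": 0.18},
    {"hand": 0.3,"dy": 0.86,"dz": 0.18},
    {"hand": 0.3,"dy": 0.86,"dz": 0.18},
    {"hand": 0.3,"dy": 0.86,"dz": 0.18},
    {"hand": 0.3,"dy": 0.86,"dz": 0.18}
  ]
}}

```text
validation failed for argument at $.mo...
```

Run:
```python
from h import *
s=sense();print(s);print(delta((.456,.203,.096-.0188),frame(0)))
c=calibration("wrist");print(c)
for n in("wrist","top"):cv2.imwrite(f"pics/{n}1.png",read_camera(n)[:,:,::-1])
```

```text
{'clock': 0.1, 'qpos': array([ 1.04439318,  0.43517439,  0.0249723 ,  1.57401988, -0.01161915,
        1.13400109, -0.07513007]), 'dq': array([ 0.00180788, -0.00143618, -0.00247416, -0.00129301, -0.00035806,
       -0.00208193, -0.00090005]), 'joint_torque': array([ 2.63620961e-03, -6.69132757e+01,  9.87947993e-01, -3.15145290e+01,
       -6.05619955e-02,  3.73419200e-02, -6.31855050e-05]), 'tool_pos': array([ 0.2567829 , -0.56929825,  0.226005  ]), 'tcp_rot': array([ 0.59350186,  0.38393286,  0.594409  , -0.38344366]), 'ft_force': array([-0.42928967,  0.71375636,  0.44688334]), 'torque': array([-0.01895378, -0.00604691, -0.01744025]), 'opening': 1.0007562244977721}
(array([ 0.748,  2.496, -3.109]), array([-1.461e+00, -2.000e-03, -1.000e-03]))
{'mtx': array([[309.70691629,   0.        , 319.50796158],
       [  0.        , 309.70691629, 196.3906619 ],
       [  0.        ,   0.        ,   1.        ]]), 'R': array([[ 0.41125603, -0.9115173 , -0.00216524],
       [-0.88036347, -0.39781364,  0.25827207],
       [-0.23628083, -0.10430975, -0.96606979]]), 't': array([-0.62351534, -0.03193744,  0.39110061])}
```

View pics/wrist1.png

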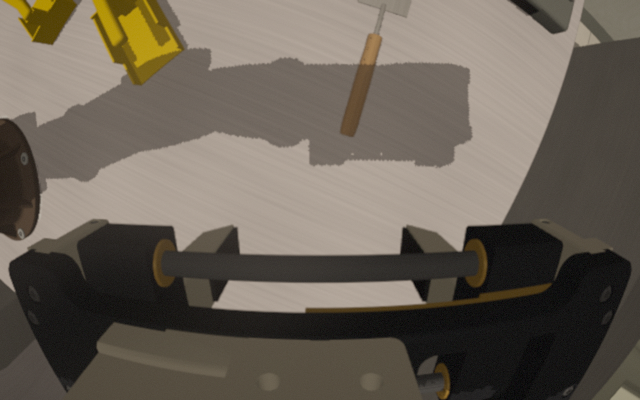

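View pics/top1.png

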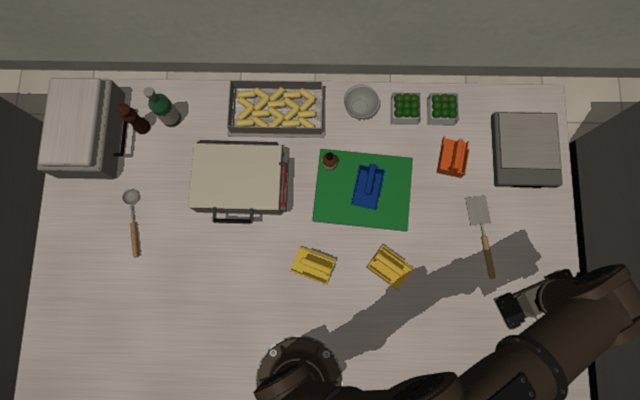

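>>> {"name": "arm_command", "arguments": {
  "motion": [
    {"hand": 0.3,"dx": -0.17,"dy": 0.84,"dz": -0.72,"wx": -0.44,"wy": 0,"wz": 0},
    {"hand": 0.3,"dx": -0.17,"dy": 0.84,"dz": -0.72,"wx": -0.44,"wy": 0,"wz": 0},
    {"hand": 0.3,"dx": -0.17,"dy": 0.84,"dz": -0.72,"wx": -0.44,"wy": 0,"wz": 0},
    {"hand": 0.3,"dx": -0.17,"dy": 0.84,"dz": -0.72,"wx": -0.44,"wy": 0,"wz": 0},
    {"hand": 0.3,"dx": -0.17,"dy": 0.84,"dz": -0.72,"wx": -0.44,"wy": 0,"wz": 0}
  ],
  "squeeze": 20
}}

```text
clock: 0.82
tool_pos: [0.3528, -0.3666, 0.2614]
tcp_rot: [0.652, 0.274, 0.651, -0.274]
ft_force: [-0.8, 0.0, 1.0]
opening: 0.502
```

>>> {"name": "arm_command", "arguments": {
  "motion": [
    {"hand": 0.3,"dx": 0,"dy": 0.8,"dz": -0.61,"wx": -0.51,"wy": 0,"wz": 0},
    {"hand": 0.3,"dx": 0,"dy": 0.8,"dz": -0.61,"wx": -0.51,"wy": 0,"wz": 0},
    {"hand": 0.3,"dx": 0,"dy": 0.8,"dz": -0.61,"wx": -0.51,"wy": 0,"wz": 0},
    {"hand": 0.3,"dx": 0,"dy": 0.8,"dz": -0.61,"wx": -0.51,"wy": 0,"wz": 0},
    {"hand": 0.3,"dx": 0,"dy": 0.8,"dz": -0.61,"wx": -0.51,"wy": 0,"wz": 0}
  ]
}}

```text
clock: 1.45
tool_pos: [0.381, -0.1709, 0.2607]
tcp_rot: [0.693, 0.141, 0.693, -0.141]
ft_force: [-0.8, -1.4, -0.3]
opening: 0.297
```

>>> {"name": "arm_command", "arguments": {
  "motion": [
    {"hand": 0.3,"dx": 0,"dy": 1.0,"dz": -0.2,"wx": -0.51,"wy": 0,"wz": 0},
    {"hand": 0.3,"dx": 0,"dy": 1.0,"dz": -0.2,"wx": -0.51,"wy": 0,"wz": 0},
    {"hand": 0.3,"dx": 0,"dy": 1.0,"dz": -0.2,"wx": -0.51,"wy": 0,"wz": 0},
    {"hand": 0.3,"dx": 0,"dy": 1.0,"dz": -0.2,"wx": -0.51,"wy": 0,"wz": 0},
    {"hand": 0.3,"dx": 0,"dy": 1.0,"dz": -0.2,"wx": -0.51,"wy": 0,"wz": 0}
  ]
}}

```text
clock: 2.08
tool_pos: [0.423, 0.0284, 0.2605]
tcp_rot: [0.707, 0.0, 0.707, -0.0]
ft_force: [-0.3, -0.1, -1.1]
opening: 0.3
```

>>> {"name": "arm_command", "arguments": {
  "motion": [
    {"hand": 0.3,"dx": 0,"dy": 0.86,"dz": 0.18,"wx": 0,"wy": 0,"wz": 0},
    {"hand": 0.3,"dx": 0,"dy": 0.86,"dz": 0.18,"wx": 0,"wy": 0,"wz": 0},
    {"hand": 0.3,"dx": 0,"dy": 0.86,"dz": 0.18,"wx": 0,"wy": 0,"wz": 0},
    {"hand": 0.3,"dx": 0,"dy": 0.86,"dz": 0.18,"wx": 0,"wy": 0,"wz": 0},
    {"hand": 0.3,"dx": 0,"dy": 0.86,"dz": 0.18,"wx": 0,"wy": 0,"wz": 0}
  ]
}}

```text
clock: 2.7
tool_pos: [0.4592, 0.1984, 0.2601]
tcp_rot: [0.707, 0.001, 0.707, -0.002]
ft_force: [-0.0, -1.1, -0.2]
opening: 0.301
```

Run:
```python
from h import *
s=sense();print(s["clock"],s["tool_pos"],s["opening"]);print(delta((.456,.203,.096-.0188),frame(0)))
for n in("wrist",):cv2.imwrite(f"pics/{n}2.png",read_camera(n)[:,:,::-1])
```

```text
2.7 [0.45919479 0.19843354 0.26006316] 0.30121974152764025
(array([ 0.914,  0.024, -0.015]), array([-0.005, -0.001,  0.002]))
```

View pics/wrist2.png

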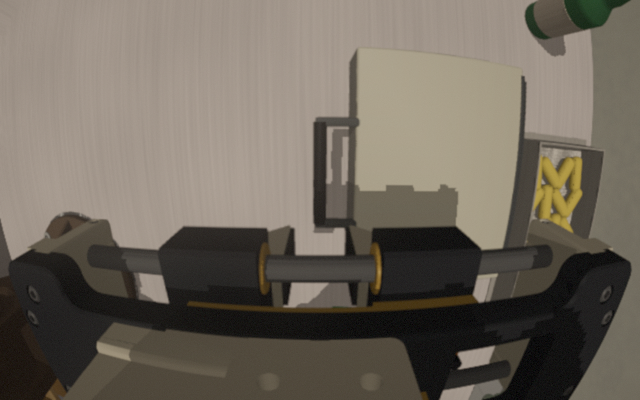

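```bash
cat >> h.py <<'E'
def fcast(uv,z,c=None):
    c=c or calibration("wrist");K=c["mtx"];a=(uv[0]-K[0,2])/K[0,0];b=(uv[1]-K[1,2])/K[1,1];r=np.hypot(a,b)
    d=np.array([a/r*np.sin(r),b/r*np.sin(r),np.cos(r)]);d=c["R"].T@d;o=-c["R"].T@c["t"]
    return o+d*(z-o[2])/d[2]
E
python3 - <<'E'
from h import *
for uv in [(320,124),(320.5,170),(321,220)]: print(fcast(uv,.1))
print(fcast((357,170),.1),fcast((359,48),.1),fcast((521,67),.1))
E
```

```text
[0.46034771 0.25949753 0.1       ]
[0.46068462 0.21154965 0.1       ]
[0.46104824 0.15635636 0.1       ]
[0.49899288 0.21153463 0.1       ] [0.50043844 0.33950107 0.1       ] [0.69748786 0.33987076 0.1       ]
```

>>> {"name": "arm_command", "arguments": {
  "motion": [
    {"hand": 0.3,"dx": 0.5,"dy": 0.03,"dz": -0.005,"wx": 0,"wy": 0,"wz": 0},
    {"hand": 0.3,"dx": 0.6,"dy": 0.03,"dz": -0.005,"wx": 0,"wy": 0,"wz": 0},
    {"hand": 0.3,"dx": 0.7,"dy": 0.03,"dz": -0.005,"wx": 0,"wy": 0,"wz": 0},
    {"hand": 0.3,"dx": 0.8,"dy": 0.03,"dz": -0.005,"wx": 0,"wy": 0,"wz": 0},
    {"hand": 0.3,"dx": 0.9,"dy": 0.03,"dz": -0.005,"wx": 0,"wy": 0,"wz": 0},
    {"hand": 0.3,"dx": 0.915,"dy": 0.03,"dz": -0.005,"wx": 0,"wy": 0,"wz": 0},
    {"hand": 0.3,"dx": 0.915,"dy": 0.03,"dz": -0.005,"wx": 0,"wy": 0,"wz": 0}
  ]
}}

```text
clock: 3.62
tool_pos: [0.4579, 0.2061, 0.0781]
tcp_rot: [0.707, 0.001, 0.707, -0.001]
ft_force: [0.4, 0.1, 0.4]
opening: 0.301
```

>>> {"name": "arm_command", "arguments": {
  "motion": [
    {"hand": 0,"dx": 0,"dy": 0,"dz": 0,"wx": 0,"wy": 0,"wz": 0},
    {"hand": 0,"dx": 0,"dy": 0,"dz": 0,"wx": 0,"wy": 0,"wz": 0},
    {"hand": 0,"dx": 0,"dy": 0,"dz": 0,"wx": 0,"wy": 0,"wz": 0},
    {"hand": 0,"dx": 0,"dy": 0,"dz": 0,"wx": 0,"wy": 0,"wz": 0},
    {"hand": 0,"dx": 0,"dy": 0,"dz": 0,"wx": 0,"wy": 0,"wz": 0}
  ],
  "squeeze": 20
}}

```text
clock: 4.25
tool_pos: [0.4591, 0.2073, 0.0785]
tcp_rot: [0.708, 0.001, 0.706, -0.0]
ft_force: [4.7, 0.1, -0.0]
opening: 0.145
```

Run:
```python
from h import *
s=sense();print(s["clock"],s["tool_pos"],s["opening"],s["ft_force"],s["torque"])
for n in("wrist",):cv2.imwrite(f"pics/{n}3.png",read_camera(n)[:,:,::-1])
```

```text
4.25 [0.45907746 0.20725035 0.07847357] 0.14517836253352043 [ 4.72586946  0.08399403 -0.04766311] [-0.27232193 -1.11500307 -0.0263036 ]
```

View pics/wrist3.png

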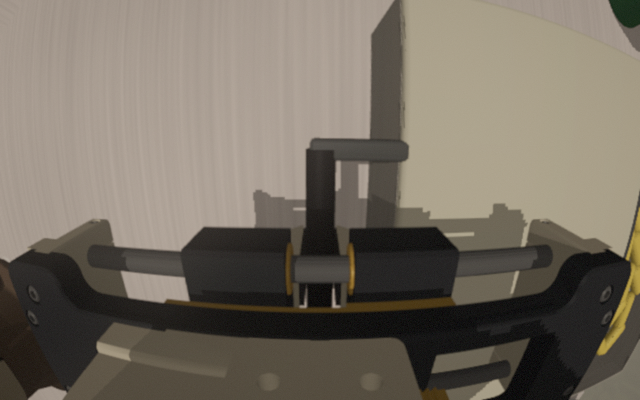

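Run:
```python
import numpy as np,json
def rows(a,b,n):
    for t in np.linspace(a,b,n+1)[1:]:
        print(json.dumps({"hand":0,"dx":round(-1.19*(np.sin(t)-np.sin(a)),3),"dy":0,"dz":round(1.19*(np.cos(a)-np.cos(t)),3),"wx":0,"wy":0,"wz":0}),end=", ")
    print()
rows(0,.75,12);rows(.75,1.2,8);rows(1.2,1.47,8);
```

```text
{"hand": 0, "dx": -0.074, "dy": 0, "dz": 0.002, "wx": 0, "wy": 0, "wz": 0}, {"hand": 0, "dx": -0.148, "dy": 0, "dz": 0.009, "wx": 0, "wy": 0, "wz": 0}, {"hand": 0, "dx": -0.222, "dy": 0, "dz": 0.021, "wx": 0, "wy": 0, "wz": 0}, {"hand": 0, "dx": -0.294, "dy": 0, "dz": 0.037, "wx": 0, "wy": 0, "wz": 0}, {"hand": 0, "dx": -0.366, "dy": 0, "dz": 0.058, "wx": 0, "wy": 0, "wz": 0}, {"hand": 0, "dx": -0.436, "dy": 0, "dz": 0.083, "wx": 0, "wy": 0, "wz": 0}, {"hand": 0, "dx": -0.504, "dy": 0, "dz": 0.112, "wx": 0, "wy": 0, "wz": 0}, {"hand": 0, "dx": -0.571, "dy": 0, "dz": 0.146, "wx": 0, "wy": 0, "wz": 0}, {"hand": 0, "dx": -0.635, "dy": 0, "dz": 0.183, "wx": 0, "wy": 0, "wz": 0}, {"hand": 0, "dx": -0.696, "dy": 0, "dz": 0.225, "wx": 0, "wy": 0, "wz": 0}, {"hand": 0, "dx": -0.755, "dy": 0, "dz": 0.27, "wx": 0, "wy": 0, "wz": 0}, {"hand": 0, "dx": -0.811, "dy": 0, "dz": 0.319, "wx": 0, "wy": 0, "wz": 0}, 
{"hand": 0, "dx": -0.048, "dy": 0, "dz": 0.047, "wx": 0, "wy": 0, "wz": 0}, {"hand": 0, "dx": -0.093, "dy": 0, "dz": 0.097, "wx": 0, "wy": 0, "wz": 0}, {"hand": 0, "dx": -0.135, "dy": 0, "
[... 325 characters left out ...]
wy": 0, "wz": 0}, {"hand": 0, "dx": -0.298, "dy": 0, "dz": 0.44, "wx": 0, "wy": 0, "wz": 0}, 
{"hand": 0, "dx": -0.014, "dy": 0, "dz": 0.038, "wx": 0, "wy": 0, "wz": 0}, {"hand": 0, "dx": -0.027, "dy": 0, "dz": 0.076, "wx": 0, "wy": 0, "wz": 0}, {"hand": 0, "dx": -0.038, "dy": 0, "dz": 0.114, "wx": 0, "wy": 0, "wz": 0}, {"hand": 0, "dx": -0.048, "dy": 0, "dz": 0.153, "wx": 0, "wy": 0, "wz": 0}, {"hand": 0, "dx": -0.057, "dy": 0, "dz": 0.192, "wx": 0, "wy": 0, "wz": 0}, {"hand": 0, "dx": -0.064, "dy": 0, "dz": 0.232, "wx": 0, "wy": 0, "wz": 0}, {"hand": 0, "dx": -0.07, "dy": 0, "dz": 0.272, "wx": 0, "wy": 0, "wz": 0}, {"hand": 0, "dx": -0.075, "dy": 0, "dz": 0.311, "wx": 0, "wy": 0, "wz": 0},
```

>>> {"name": "arm_command", "arguments": {
  "motion": [
    {"hand": 0,"dx": -0.074,"dy": 0,"dz": 0.002,"wx": 0,"wy": 0,"wz": 0},
    {"hand": 0,"dx": -0.148,"dy": 0,"dz": 0.009,"wx": 0,"wy": 0,"wz": 0},
    {"hand": 0,"dx": -0.222,"dy": 0,"dz": 0.021,"wx": 0,"wy": 0,"wz": 0},
    {"hand": 0,"dx": -0.294,"dy": 0,"dz": 0.037,"wx": 0,"wy": 0,"wz": 0},
    {"hand": 0,"dx": -0.366,"dy": 0,"dz": 0.058,"wx": 0,"wy": 0,"wz": 0},
    {"hand": 0,"dx": -0.366,"dy": 0,"dz": 0.058,"wx": 0,"wy": 0,"wz": 0}
  ]
}}

```text
clock: 5.05
tool_pos: [0.4711, 0.207, 0.1521]
tcp_rot: [0.708, 0.001, 0.706, -0.0]
ft_force: [6.5, -0.3, -6.5]
opening: 0.14
```

Run:
```python
from h import *
s=sense();print(s["clock"],s["tool_pos"],s["opening"],s["ft_force"],s["torque"])
for n in("top",):cv2.imwrite(f"pics/{n}4.png",read_camera(n)[:,:,::-1])
```

```text
5.05 [0.4710646  0.20697004 0.15214491] 0.13966913563184163 [ 6.5280297  -0.30341783 -6.49935198] [-0.05562871 -1.57157412 -0.01970574]
```

View pics/top4.png

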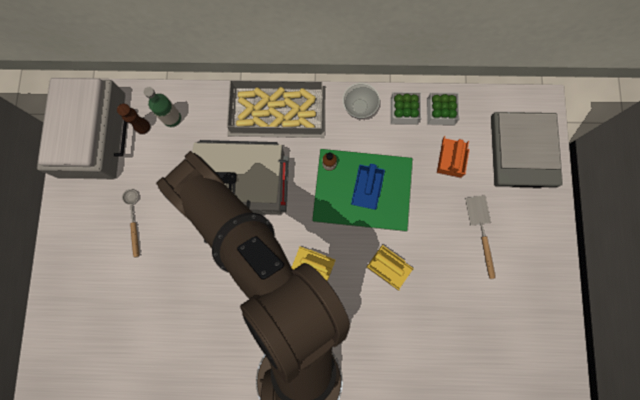

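>>> {"name": "arm_command", "arguments": {
  "motion": [
    {"hand": 0,"dx": -0.07,"dy": 0,"dz": 0.03,"wx": 0,"wy": 0,"wz": 0},
    {"hand": 0,"dx": -0.138,"dy": 0,"dz": 0.062,"wx": 0,"wy": 0,"wz": 0},
    {"hand": 0,"dx": -0.205,"dy": 0,"dz": 0.096,"wx": 0,"wy": 0,"wz": 0},
    {"hand": 0,"dx": -0.269,"dy": 0,"dz": 0.133,"wx": 0,"wy": 0,"wz": 0},
    {"hand": 0,"dx": -0.33,"dy": 0,"dz": 0.175,"wx": 0,"wy": 0,"wz": 0},
    {"hand": 0,"dx": -0.389,"dy": 0,"dz": 0.22,"wx": 0,"wy": 0,"wz": 0},
    {"hand": 0,"dx": -0.445,"dy": 0,"dz": 0.269,"wx": 0,"wy": 0,"wz": 0},
    {"hand": 0,"dx": -0.445,"dy": 0,"dz": 0.269,"wx": 0,"wy": 0,"wz": 0}
  ]
}}

```text
clock: 6.1
tool_pos: [0.5216, 0.2065, 0.241]
tcp_rot: [0.706, -0.0, 0.708, -0.001]
ft_force: [-10.0, -6.1, 4.3]
opening: 0.145
```

Run:
```python
from h import *
s=sense();print(s["clock"],s["tool_pos"],s["opening"],s["ft_force"],s["torque"],s["qpos"])
for n in("scene",):cv2.imwrite(f"pics/{n}5.png",read_camera(n)[:,:,::-1])
```

```text
6.1 [0.52164337 0.2065331  0.24104213] 0.14495617261353205 [-10.04849608  -6.07496248   4.28456027] [-1.22528556  2.01468353 -0.01734321] [-0.00289639  0.39872999 -0.64440692  1.66870046  0.25688665  1.16373052
 -0.71357963]
```

View pics/scene5.png

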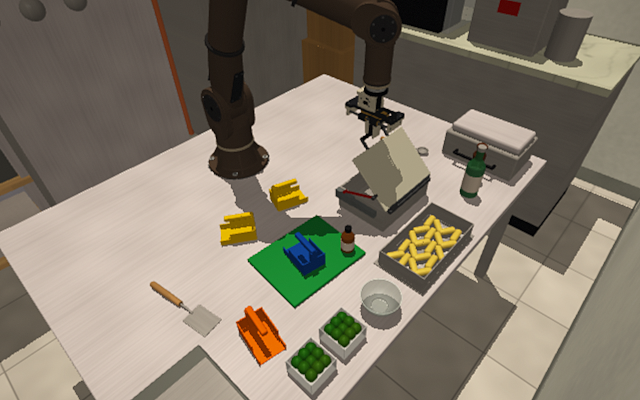

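Run:
```python
from h import *
s=cv2.imread('pics/scene5.png');cv2.imwrite('pics/c5.png',cv2.resize(s[85:225,325:445],None,fx=4,fy=4,interpolation=cv2.INTER_CUBIC))
cv2.imwrite(f"pics/wrist5.png",read_camera("wrist")[:,:,::-1])
```

```text
(no output)
```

View pics/c5.png

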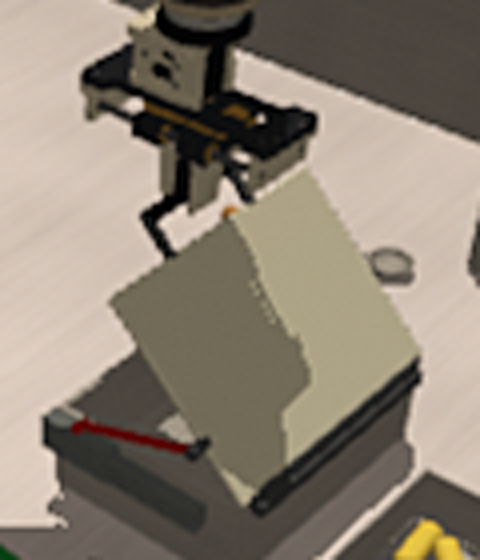

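View pics/wrist5.png

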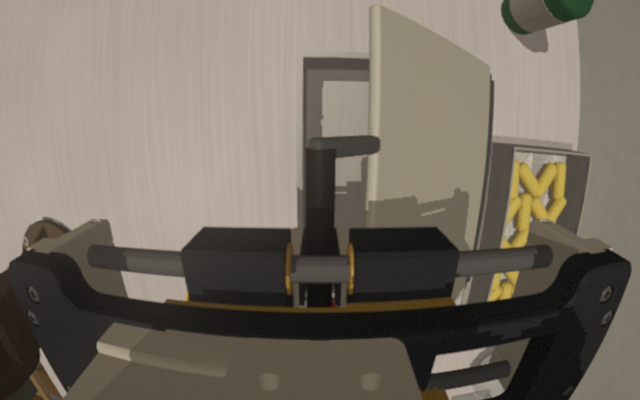

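Run:
```python
import numpy as np
for t in [.8,.85,.9,.95,1,1.05,1.1,1.15,1.2,1.25,1.3,1.35,1.4,1.44,1.48]:
    x=.6955-.238*np.cos(t);z=.096+.238*np.sin(t)-.0188
    print(t,"dx",round(-(z-.2402)/.2,3),"dz",round((x-.5234)/.2,3))
```

```text
0.8 dx -0.039 dz 0.031
0.85 dx -0.079 dz 0.075
0.9 dx -0.117 dz 0.121
0.95 dx -0.153 dz 0.168
1 dx -0.186 dz 0.218
1.05 dx -0.217 dz 0.268
1.1 dx -0.246 dz 0.321
1.15 dx -0.271 dz 0.374
1.2 dx -0.294 dz 0.429
1.25 dx -0.314 dz 0.485
1.3 dx -0.332 dz 0.542
1.35 dx -0.346 dz 0.6
1.4 dx -0.358 dz 0.658
1.44 dx -0.365 dz 0.705
1.48 dx -0.37 dz 0.753
```

>>> {"name": "arm_command", "arguments": {
  "motion": [
    {"hand": 0,"dx": -0.04,"dy": 0,"dz": 0.03,"wx": 0,"wy": 0,"wz": 0},
    {"hand": 0,"dx": -0.08,"dy": 0,"dz": 0.075,"wx": 0,"wy": 0,"wz": 0},
    {"hand": 0,"dx": -0.117,"dy": 0,"dz": 0.12,"wx": 0,"wy": 0,"wz": 0},
    {"hand": 0,"dx": -0.153,"dy": 0,"dz": 0.168,"wx": 0,"wy": 0,"wz": 0},
    {"hand": 0,"dx": -0.186,"dy": 0,"dz": 0.218,"wx": 0,"wy": 0,"wz": 0},
    {"hand": 0,"dx": -0.217,"dy": 0,"dz": 0.268,"wx": 0,"wy": 0,"wz": 0},
    {"hand": 0,"dx": -0.246,"dy": 0,"dz": 0.321,"wx": 0,"wy": 0,"wz": 0},
    {"hand": 0,"dx": -0.271,"dy": 0,"dz": 0.374,"wx": 0,"wy": 0,"wz": 0},
    {"hand": 0,"dx": -0.294,"dy": 0,"dz": 0.429,"wx": 0,"wy": 0,"wz": 0},
    {"hand": 0,"dx": -0.294,"dy": 0,"dz": 0.429,"wx": 0,"wy": 0,"wz": 0}
  ]
}}

```text
clock: 7.45
tool_pos: [0.6098, 0.2061, 0.3003]
tcp_rot: [0.708, 0.0, 0.707, -0.001]
ft_force: [-3.6, -6.8, 4.5]
opening: 0.143
```

Run:
```python
from h import *
s=sense();print(s["clock"],s["tool_pos"],s["opening"],s["ft_force"],s["torque"],s["qpos"])
for n in("scene",):cv2.imwrite(f"pics/{n}6.png",cv2.resize(read_camera(n)[25:225,305:465,::-1],None,fx=3,fy=3))
```

```text
7.45 [0.6097752  0.20609339 0.30027378] 0.14314133870190218 [-3.5995678  -6.80436199  4.50584717] [-1.39878789  0.77580803 -0.05208157] [-0.02615658  0.49237747 -0.61131992  1.37301836  0.28243771  1.36239021
 -0.64145867]
```

View pics/scene6.png

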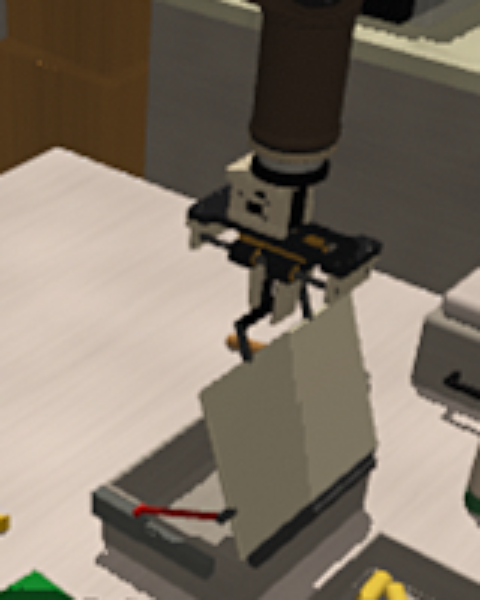

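>>> {"name": "arm_command", "arguments": {
  "motion": [
    {"hand": 0,"dx": -0.02,"dy": 0,"dz": 0.056,"wx": 0,"wy": 0,"wz": 0},
    {"hand": 0,"dx": -0.037,"dy": 0,"dz": 0.113,"wx": 0,"wy": 0,"wz": 0},
    {"hand": 0,"dx": -0.052,"dy": 0,"dz": 0.171,"wx": 0,"wy": 0,"wz": 0},
    {"hand": 0,"dx": -0.063,"dy": 0,"dz": 0.229,"wx": 0,"wy": 0,"wz": 0},
    {"hand": 0,"dx": -0.07,"dy": 0,"dz": 0.276,"wx": 0,"wy": 0,"wz": 0},
    {"hand": 0,"dx": -0.074,"dy": 0,"dz": 0.315,"wx": 0,"wy": 0,"wz": 0},
    {"hand": 0,"dx": -0.074,"dy": 0,"dz": 0.315,"wx": 0,"wy": 0,"wz": 0},
    {"hand": 0,"dx": -0.074,"dy": 0,"dz": 0.315,"wx": 0,"wy": 0,"wz": 0},
    {"hand": 0,"dx": -0.074,"dy": 0,"dz": 0.315,"wx": 0,"wy": 0,"wz": 0}
  ]
}}

```text
clock: 8.62
tool_pos: [0.6722, 0.2058, 0.3143]
tcp_rot: [0.707, 0.0, 0.707, -0.001]
ft_force: [-0.7, -6.3, 0.5]
opening: 0.142
```

Run:
```python
from h import *
s=sense();print(s["clock"],s["tool_pos"],s["opening"],s["ft_force"],s["torque"],s["qpos"])
for n in("scene",):cv2.imwrite(f"pics/{n}7.png",cv2.resize(read_camera(n)[25:225,305:465,::-1],None,fx=3,fy=3))
```

```text
8.625 [0.67219515 0.20580777 0.31427846] 0.14227238862722372 [-0.72221714 -6.27764653  0.49421113] [-1.28648347  0.1265821  -0.06079992] [-0.05844172  0.58839636 -0.58277943  1.17614915  0.31403075  1.46251318
 -0.59701066]
```

View pics/scene7.png

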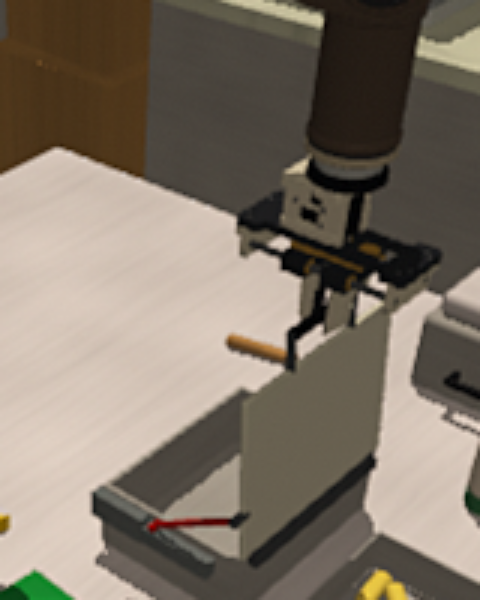

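>>> {"name": "arm_command", "arguments": {
  "motion": [
    {"hand": 0,"dx": 0.004,"dy": 0,"dz": -0.04,"wx": 0,"wy": 0,"wz": 0},
    {"hand": 0,"dx": 0.01,"dy": 0,"dz": -0.08,"wx": 0,"wy": 0,"wz": 0},
    {"hand": 0,"dx": 0.018,"dy": 0,"dz": -0.12,"wx": 0,"wy": 0,"wz": 0},
    {"hand": 0,"dx": 0.024,"dy": 0,"dz": -0.145,"wx": 0,"wy": 0,"wz": 0},
    {"hand": 0,"dx": 0.031,"dy": 0,"dz": -0.165,"wx": 0,"wy": 0,"wz": 0},
    {"hand": 0,"dx": 0.031,"dy": 0,"dz": -0.165,"wx": 0,"wy": 0,"wz": 0},
    {"hand": 0,"dx": 0.031,"dy": 0,"dz": -0.165,"wx": 0,"wy": 0,"wz": 0}
  ]
}}

```text
clock: 9.55
tool_pos: [0.6394, 0.2065, 0.3084]
tcp_rot: [0.708, 0.0, 0.706, -0.001]
ft_force: [0.1, -6.2, 3.5]
opening: 0.143
```

Run:
```python
from h import *
s=sense();print(s["clock"],s["tool_pos"],s["opening"],s["ft_force"],s["torque"],s["qpos"])
for n in("scene",):cv2.imwrite(f"pics/{n}8.png",cv2.resize(read_camera(n)[90:240,315:445,::-1],None,fx=4,fy=4))
```

```text
9.55 [0.63935244 0.20648101 0.30844694] 0.14281587507895604 [ 0.14216696 -6.18786502  3.47639427] [-1.16863306 -0.32110779 -0.03490174] [-0.04045069  0.53579116 -0.59875801  1.2814491   0.29738769  1.40960523
 -0.62113527]
```

View pics/scene8.png

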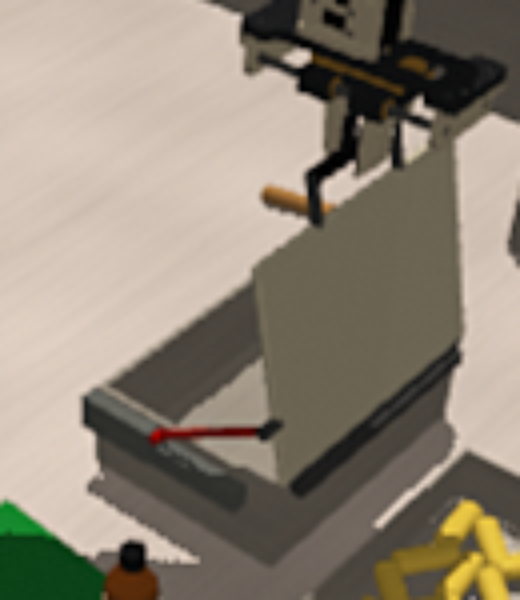

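>>> {"name": "arm_command", "arguments": {
  "motion": [
    {"hand": 0,"dx": 0,"dy": 0,"dz": -0.01,"wx": 0,"wy": 0,"wz": 0},
    {"hand": 0,"dx": 0.003,"dy": 0,"dz": -0.02,"wx": 0,"wy": 0,"wz": 0},
    {"hand": 0,"dx": 0.003,"dy": 0,"dz": -0.02,"wx": 0,"wy": 0,"wz": 0}
  ]
}}

```text
clock: 9.98
tool_pos: [0.6372, 0.2066, 0.308]
tcp_rot: [0.709, 0.001, 0.705, -0.001]
ft_force: [8.1, -3.5, 0.4]
opening: 0.142
```

>>> {"name": "arm_command", "arguments": {
  "motion": [
    {"hand": 0.2,"dx": 0,"dy": 0,"dz": 0.01,"wx": 0,"wy": 0,"wz": 0},
    {"hand": 0.3,"dx": 0,"dy": 0,"dz": 0.01,"wx": 0,"wy": 0,"wz": 0},
    {"hand": 0.45,"dx": 0,"dy": 0,"dz": 0.01,"wx": 0,"wy": 0,"wz": 0},
    {"hand": 0.45,"dx": 0,"dy": 0,"dz": 0.01,"wx": 0,"wy": 0,"wz": 0},
    {"hand": 0.45,"dx": -0.1,"dy": 0,"dz": 0.01,"wx": 0,"wy": 0,"wz": 0},
    {"hand": 0.45,"dx": -0.2,"dy": 0,"dz": 0.01,"wx": 0,"wy": 0,"wz": 0},
    {"hand": 0.45,"dx": -0.35,"dy": 0,"dz": 0.01,"wx": 0,"wy": 0,"wz": 0},
    {"hand": 0.45,"dx": -0.5,"dy": 0,"dz": 0.0,"wx": 0,"wy": 0,"wz": 0},
    {"hand": 0.45,"dx": -0.6,"dy": 0,"dz": 0.0,"wx": 0,"wy": 0,"wz": 0},
    {"hand": 0.45,"dx": -0.6,"dy": 0,"dz": 0.0,"wx": 0,"wy": 0,"wz": 0}
  ]
}}

```text
clock: 11.22
tool_pos: [0.6347, 0.2079, 0.4281]
tcp_rot: [0.708, 0.001, 0.706, 0.0]
ft_force: [-0.7, 1.1, -0.6]
opening: 0.448
```

Run:
```python
from h import *
s=sense();print(s["clock"],s["tool_pos"],s["opening"],s["ft_force"],s["torque"],s["qpos"])
for n in("scene",):cv2.imwrite(f"pics/{n}9.png",cv2.resize(read_camera(n)[90:240,315:445,::-1],None,fx=4,fy=4))
P=[s["tool_pos"],(.55,.08,.40),(.56,-.10,.32),(.592,-.203,.2)]
H=[0,.5,1.1,1.39]
R0=rot(s["tcp_rot"]);p0=P[0]
for p,h in zip(P[1:],H[1:]):
    R=frame(h); print(p,*delta(p,R,p0,R0)); p0,R0=np.array(p),R
```

```text
11.225 [0.634713   0.20793707 0.42814336] 0.4484118595783794 [-0.69268499  1.11954348 -0.57975417] [ 0.02987387 -0.12493254  0.00679249] [-0.07794617  0.50201714 -0.59776516  1.04228895  0.2757801   1.66671117
 -0.58817783]
(0.55, 0.08, 0.4) [ 0.139 -0.64  -0.424] [-0.637  0.003 -0.001]
(0.56, -0.1, 0.32) [ 0.4   -0.814 -0.388] [-0.764  0.     0.   ]
(0.592, -0.203, 0.2) [ 0.6   -0.376 -0.386] [-0.369  0.     0.   ]
```

View pics/scene9.png

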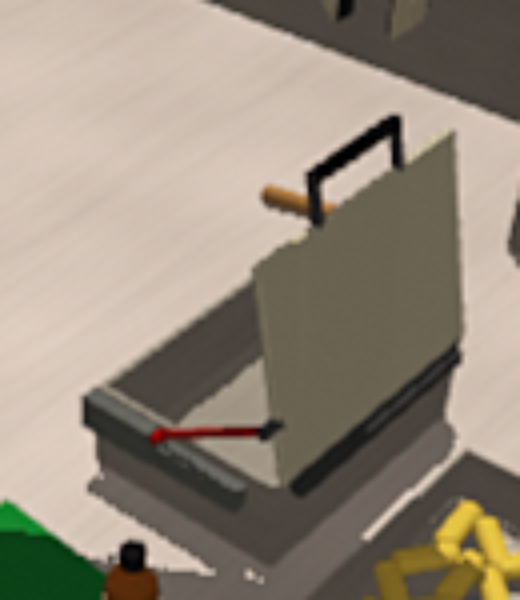

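>>> {"name": "arm_command", "arguments": {
  "motion": [
    {"hand": 0.45,"dx": 0.05,"dy": -0.3,"dz": -0.42,"wx": -0.2,"wy": 0,"wz": 0},
    {"hand": 0.45,"dx": 0.14,"dy": -0.64,"dz": -0.42,"wx": -0.4,"wy": 0,"wz": 0},
    {"hand": 0.45,"dx": 0.14,"dy": -0.64,"dz": -0.42,"wx": -0.64,"wy": 0,"wz": 0},
    {"hand": 0.45,"dx": 0.14,"dy": -0.64,"dz": -0.42,"wx": -0.64,"wy": 0,"wz": 0},
    {"hand": 0.45,"dx": 0.14,"dy": -0.64,"dz": -0.42,"wx": -0.64,"wy": 0,"wz": 0}
  ]
}}

```text
clock: 11.9
tool_pos: [0.5502, 0.0796, 0.3981]
tcp_rot: [0.685, -0.175, 0.685, 0.175]
ft_force: [0.7, -0.2, 0.3]
opening: 0.448
```

>>> {"name": "arm_command", "arguments": {
  "motion": [
    {"hand": 0.45,"dx": 0.4,"dy": -0.81,"dz": -0.39,"wx": -0.76,"wy": 0,"wz": 0},
    {"hand": 0.45,"dx": 0.4,"dy": -0.81,"dz": -0.39,"wx": -0.76,"wy": 0,"wz": 0},
    {"hand": 0.45,"dx": 0.4,"dy": -0.81,"dz": -0.39,"wx": -0.76,"wy": 0,"wz": 0},
    {"hand": 0.45,"dx": 0.4,"dy": -0.81,"dz": -0.39,"wx": -0.76,"wy": 0,"wz": 0},
    {"hand": 0.45,"dx": 0.4,"dy": -0.81,"dz": -0.39,"wx": -0.76,"wy": 0,"wz": 0},
    {"hand": 0.45,"dx": 0.4,"dy": -0.81,"dz": -0.39,"wx": -0.76,"wy": 0,"wz": 0}
  ]
}}

```text
clock: 12.65
tool_pos: [0.5607, -0.0978, 0.3192]
tcp_rot: [0.603, -0.37, 0.602, 0.37]
ft_force: [-0.0, -0.2, 0.5]
opening: 0.448
```

>>> {"name": "arm_command", "arguments": {
  "motion": [
    {"hand": 0.45,"dx": 0.6,"dy": -0.376,"dz": -0.386,"wx": -0.37,"wy": 0,"wz": 0},
    {"hand": 0.45,"dx": 0.6,"dy": -0.376,"dz": -0.386,"wx": -0.37,"wy": 0,"wz": 0},
    {"hand": 0.45,"dx": 0.6,"dy": -0.376,"dz": -0.386,"wx": -0.37,"wy": 0,"wz": 0},
    {"hand": 0.45,"dx": 0.6,"dy": -0.376,"dz": -0.386,"wx": -0.37,"wy": 0,"wz": 0},
    {"hand": 0.45,"dx": 0.6,"dy": -0.376,"dz": -0.386,"wx": -0.37,"wy": 0,"wz": 0},
    {"hand": 0.45,"dx": 0.6,"dy": -0.376,"dz": -0.386,"wx": -0.37,"wy": 0,"wz": 0}
  ]
}}

```text
clock: 13.4
tool_pos: [0.593, -0.2012, 0.2006]
tcp_rot: [0.543, -0.454, 0.542, 0.453]
ft_force: [-1.3, 0.3, 0.5]
opening: 0.45
```

Run:
```python
from h import *
s=sense();print(s["clock"],s["tool_pos"],s["opening"],s["qpos"]);print(delta((.592,-.203,.0732),frame(1.39)))
c=calibration("wrist");np.save('cw10.npy',c,allow_pickle=True)
for n in("wrist",):cv2.imwrite(f"pics/{n}10.png",read_camera(n)[:,:,::-1])
```

```text
13.4 [ 0.5929972  -0.20121404  0.20059797] 0.44968476292998727 [ 0.73475486  0.57345562 -0.76541193  1.55952362  0.41952231  1.17655756
  1.27911264]
(array([ 0.637,  0.005, -0.01 ]), array([0.003, 0.   , 0.003]))
```

View pics/wrist10.png

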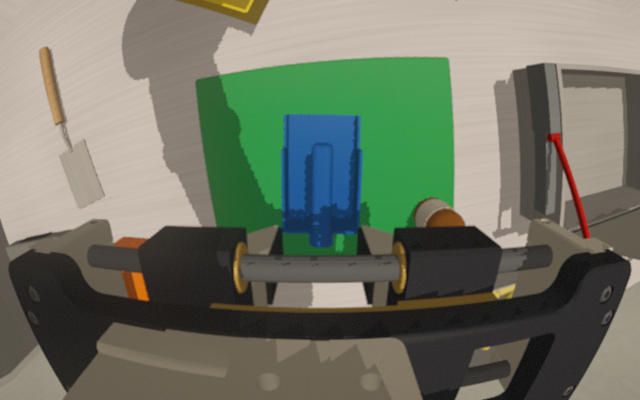

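Candidates shaped like the scoop: yellow at (314,264) and (390,265), orange at (453,156), and blue at (369,186) in the top picture. Only the last is blue and on the green board; the enlarged crop c0b confirmed it.

Run:
```python
from h import *
a=fcast((322,145),.1);b=fcast((321.5,243),.1);print(a,b,(a+b)/2,np.arctan2(*(b-a)[1::-1]))
print(fcast((312,190),.1),fcast((332,190),.1), fcast((286,115),.014),fcast((357,116),.014))
```

```text
[ 0.55021755 -0.19074773  0.1       ] [ 0.63718684 -0.20676586  0.1       ] [ 0.59370219 -0.19875679  0.1       ] -0.18214013164415668
[ 0.58688161 -0.20607481  0.1       ] [ 0.58995175 -0.18911744  0.1       ] [ 0.51821416 -0.22464796  0.014     ] [ 0.53321291 -0.14756983  0.014     ]
```

>>> {"name": "arm_command", "arguments": {
  "motion": [
    {"hand": 0.45,"dx": 0.2,"dy": 0,"dz": 0,"wx": 0,"wy": 0,"wz": 0},
    {"hand": 0.45,"dx": 0.35,"dy": 0,"dz": 0,"wx": 0,"wy": 0,"wz": 0},
    {"hand": 0.45,"dx": 0.5,"dy": 0,"dz": 0,"wx": 0,"wy": 0,"wz": 0},
    {"hand": 0.45,"dx": 0.58,"dy": 0,"dz": 0,"wx": 0,"wy": 0,"wz": 0},
    {"hand": 0.45,"dx": 0.635,"dy": 0,"dz": 0,"wx": 0,"wy": 0,"wz": 0},
    {"hand": 0.45,"dx": 0.635,"dy": 0,"dz": 0,"wx": 0,"wy": 0,"wz": 0}
  ]
}}

```text
clock: 14.2
tool_pos: [0.5921, -0.2031, 0.0718]
tcp_rot: [0.543, -0.453, 0.543, 0.453]
ft_force: [-0.1, 0.2, 0.3]
opening: 0.452
```

>>> {"name": "arm_command", "arguments": {
  "motion": [
    {"hand": 0,"dx": 0,"dy": 0,"dz": 0,"wx": 0,"wy": 0,"wz": 0},
    {"hand": 0,"dx": 0,"dy": 0,"dz": 0,"wx": 0,"wy": 0,"wz": 0},
    {"hand": 0,"dx": 0,"dy": 0,"dz": 0,"wx": 0,"wy": 0,"wz": 0},
    {"hand": 0,"dx": 0,"dy": 0,"dz": 0,"wx": 0,"wy": 0,"wz": 0},
    {"hand": 0,"dx": 0,"dy": 0,"dz": 0,"wx": 0,"wy": 0,"wz": 0},
    {"hand": 0,"dx": 0,"dy": 0,"dz": 0,"wx": 0,"wy": 0,"wz": 0},
    {"hand": 0,"dx": 0,"dy": 0,"dz": 0,"wx": 0,"wy": 0,"wz": 0}
  ],
  "squeeze": 30
}}

```text
clock: 15.08
tool_pos: [0.5924, -0.2031, 0.0723]
tcp_rot: [0.543, -0.453, 0.543, 0.453]
ft_force: [-0.6, 0.3, 6.3]
opening: 0.195
```

>>> {"name": "arm_command", "arguments": {
  "motion": [
    {"hand": 0,"dx": -0.03,"dy": 0,"dz": 0,"wx": 0,"wy": 0,"wz": 0},
    {"hand": 0,"dx": -0.1,"dy": 0,"dz": 0,"wx": 0,"wy": 0,"wz": 0},
    {"hand": 0,"dx": -0.25,"dy": 0,"dz": 0,"wx": 0,"wy": 0,"wz": 0},
    {"hand": 0,"dx": -0.4,"dy": 0,"dz": 0,"wx": 0,"wy": 0,"wz": 0},
    {"hand": 0,"dx": -0.4,"dy": 0,"dz": 0,"wx": 0,"wy": 0,"wz": 0}
  ]
}}

```text
clock: 15.7
tool_pos: [0.5937, -0.2033, 0.1549]
tcp_rot: [0.544, -0.454, 0.542, 0.451]
ft_force: [-0.6, 0.8, -2.0]
opening: 0.194
```

Run:
```python
from h import *
s=sense();print(s["clock"],s["tool_pos"],s["opening"],s["ft_force"])
cv2.imwrite(f"pics/wrist11.png",read_camera("wrist")[:,:,::-1])
cv2.imwrite(f"pics/scene11.png",read_camera("scene")[:,:,::-1])
```

```text
15.7 [ 0.59366838 -0.20325087  0.15490515] 0.19379209785588497 [-0.57976032  0.80135311 -2.00217706]
```

View pics/wrist11.png

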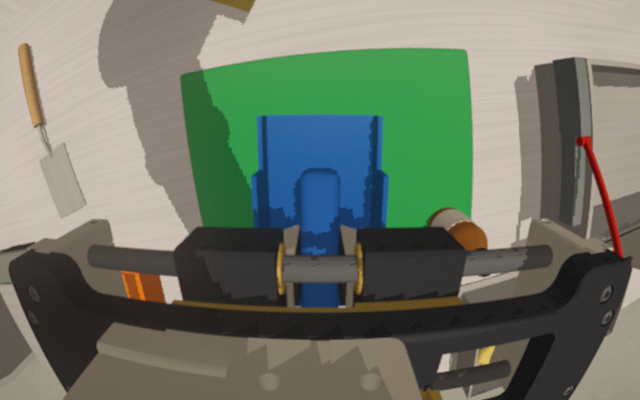

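View pics/scene11.png

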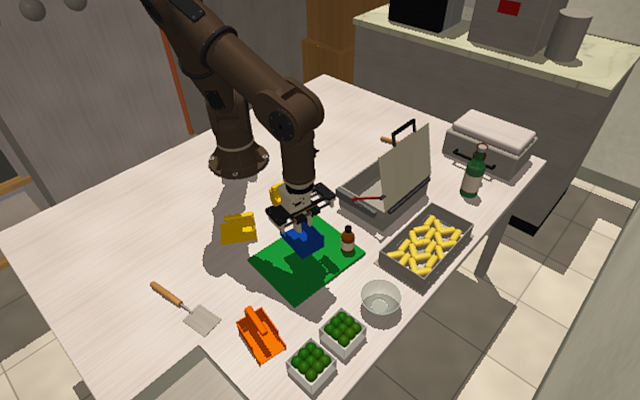

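Run:
```python
from h import *
s=sense()
P=[np.array([.5937,-.2033,.152]),(.54,-.15,.25),(.48,-.05,.25),(.48,.08,.24),(.50,.19,.22),(.564,.20,.20)]
H=[1.39,.7,0,-.7,-1.3,-1.571]
R0=rot(s["tcp_rot"]);p0=P[0]
for p,h in zip(P[1:],H[1:]):
    R=frame(h); print(p,*delta(p,R,p0,R0)); p0,R0=np.array(p),R
```

```text
(0.54, -0.15, 0.25) [-0.49   0.312  0.214] [ 0.878 -0.     0.   ]
(0.48, -0.05, 0.25) [0.    0.576 0.093] [0.891 0.    0.   ]
(0.48, 0.08, 0.24) [0.05 0.65 0.  ] [0.891 0.    0.   ]
(0.5, 0.19, 0.22) [ 0.1    0.485 -0.278] [0.764 0.    0.   ]
(0.564, 0.2, 0.2) [0.1   0.322 0.037] [0.345 0.    0.   ]
```

>>> {"name": "arm_command", "arguments": {
  "motion": [
    {"hand": 0,"dx": -0.25,"dy": 0,"dz": 0,"wx": 0.2,"wy": 0,"wz": 0},
    {"hand": 0,"dx": -0.4,"dy": 0.1,"dz": 0.07,"wx": 0.4,"wy": 0,"wz": 0},
    {"hand": 0,"dx": -0.49,"dy": 0.2,"dz": 0.14,"wx": 0.6,"wy": 0,"wz": 0},
    {"hand": 0,"dx": -0.49,"dy": 0.31,"dz": 0.21,"wx": 0.8,"wy": 0,"wz": 0},
    {"hand": 0,"dx": -0.49,"dy": 0.31,"dz": 0.21,"wx": 0.88,"wy": 0,"wz": 0},
    {"hand": 0,"dx": -0.49,"dy": 0.31,"dz": 0.21,"wx": 0.88,"wy": 0,"wz": 0}
  ]
}}

```text
clock: 16.55
tool_pos: [0.5379, -0.1508, 0.2489]
tcp_rot: [0.664, -0.242, 0.665, 0.242]
ft_force: [0.2, -0.1, -1.3]
opening: 0.191
```

>>> {"name": "arm_command", "arguments": {
  "motion": [
    {"hand": 0,"dx": 0,"dy": 0.14,"dz": 0.02,"wx": 0.2,"wy": 0,"wz": 0},
    {"hand": 0,"dx": 0,"dy": 0.28,"dz": 0.04,"wx": 0.4,"wy": 0,"wz": 0},
    {"hand": 0,"dx": 0,"dy": 0.42,"dz": 0.07,"wx": 0.6,"wy": 0,"wz": 0},
    {"hand": 0,"dx": 0,"dy": 0.58,"dz": 0.09,"wx": 0.8,"wy": 0,"wz": 0},
    {"hand": 0,"dx": 0,"dy": 0.58,"dz": 0.09,"wx": 0.89,"wy": 0,"wz": 0},
    {"hand": 0,"dx": 0,"dy": 0.58,"dz": 0.09,"wx": 0.89,"wy": 0,"wz": 0}
  ]
}}

```text
clock: 17.3
tool_pos: [0.4776, -0.0505, 0.2493]
tcp_rot: [0.707, -0.001, 0.707, 0.001]
ft_force: [0.5, -0.6, -0.8]
opening: 0.194
```

>>> {"name": "arm_command", "arguments": {
  "motion": [
    {"hand": 0,"dx": 0.01,"dy": 0.15,"dz": 0,"wx": 0.2,"wy": 0,"wz": 0},
    {"hand": 0,"dx": 0.02,"dy": 0.3,"dz": 0,"wx": 0.4,"wy": 0,"wz": 0},
    {"hand": 0,"dx": 0.04,"dy": 0.45,"dz": 0,"wx": 0.6,"wy": 0,"wz": 0},
    {"hand": 0,"dx": 0.05,"dy": 0.6,"dz": 0,"wx": 0.8,"wy": 0,"wz": 0},
    {"hand": 0,"dx": 0.05,"dy": 0.65,"dz": 0,"wx": 0.89,"wy": 0,"wz": 0},
    {"hand": 0,"dx": 0.05,"dy": 0.65,"dz": 0,"wx": 0.89,"wy": 0,"wz": 0}
  ]
}}

```text
clock: 18.05
tool_pos: [0.478, 0.08, 0.2393]
tcp_rot: [0.664, 0.241, 0.665, -0.241]
ft_force: [0.2, -0.8, -1.3]
opening: 0.191
```

Run:
```python
from h import *
s=sense();print(s["clock"],s["tool_pos"],s["opening"],s["ft_force"],s["qpos"])
for p,h in [((.5,.19,.22),-1.3)]: print(delta(p,frame(h)))
cv2.imwrite(f"pics/scene12.png",read_camera("scene")[:,:,::-1])
```

```text
18.05 [0.47796024 0.0800259  0.23928242] 0.19115045396885727 [ 0.21954858 -0.78525274 -1.30920803] [ 0.16917381  0.24653239 -0.53718045  1.85152988  0.1413849   1.08198927
 -1.11705457]
(array([ 0.096,  0.493, -0.268]), array([ 0.77 , -0.001,  0.001]))
```

View pics/scene12.png

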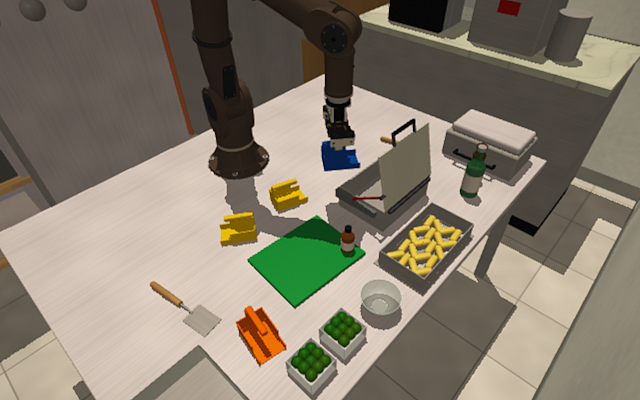

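>>> {"name": "arm_command", "arguments": {
  "motion": [
    {"hand": 0,"dx": 0.02,"dy": 0.12,"dz": -0.07,"wx": 0.2,"wy": 0,"wz": 0},
    {"hand": 0,"dx": 0.05,"dy": 0.25,"dz": -0.14,"wx": 0.4,"wy": 0,"wz": 0},
    {"hand": 0,"dx": 0.07,"dy": 0.37,"dz": -0.2,"wx": 0.6,"wy": 0,"wz": 0},
    {"hand": 0,"dx": 0.1,"dy": 0.49,"dz": -0.27,"wx": 0.77,"wy": 0,"wz": 0},
    {"hand": 0,"dx": 0.1,"dy": 0.49,"dz": -0.27,"wx": 0.77,"wy": 0,"wz": 0},
    {"hand": 0,"dx": 0.1,"dy": 0.49,"dz": -0.27,"wx": 0.77,"wy": 0,"wz": 0}
  ]
}}

```text
clock: 18.85
tool_pos: [0.4998, 0.1879, 0.2194]
tcp_rot: [0.562, 0.428, 0.562, -0.429]
ft_force: [0.2, 0.7, -1.6]
opening: 0.195
```

>>> {"name": "arm_command", "arguments": {
  "motion": [
    {"hand": 0,"dx": 0.03,"dy": 0.08,"dz": 0.01,"wx": 0.1,"wy": 0,"wz": 0},
    {"hand": 0,"dx": 0.05,"dy": 0.16,"dz": 0.02,"wx": 0.2,"wy": 0,"wz": 0},
    {"hand": 0,"dx": 0.08,"dy": 0.24,"dz": 0.03,"wx": 0.3,"wy": 0,"wz": 0},
    {"hand": 0,"dx": 0.1,"dy": 0.32,"dz": 0.037,"wx": 0.345,"wy": 0,"wz": 0},
    {"hand": 0,"dx": 0.1,"dy": 0.32,"dz": 0.037,"wx": 0.345,"wy": 0,"wz": 0},
    {"hand": 0,"dx": 0.1,"dy": 0.32,"dz": 0.037,"wx": 0.345,"wy": 0,"wz": 0}
  ]
}}

```text
clock: 19.6
tool_pos: [0.5629, 0.1988, 0.1998]
tcp_rot: [-0.499, -0.501, -0.499, 0.501]
ft_force: [-1.0, -0.3, -1.1]
opening: 0.19
```

Run:
```python
from h import *
s=sense();print(s["clock"],s["tool_pos"],s["opening"],s["ft_force"],s["qpos"])
print(delta((.564,.2,.067),frame(-np.pi/2)))
cv2.imwrite(f"pics/scene13.png",cv2.resize(read_camera("scene")[60:240,300:450,::-1],None,fx=3,fy=3))
cv2.imwrite(f"pics/wrist13.png",read_camera("wrist")[:,:,::-1])
```

```text
19.6 [0.56292374 0.19880358 0.19978991] 0.1901573688526356 [-1.04426535 -0.31181598 -1.06097587] [-0.1669249   0.44391198 -0.37151001  1.65457736  0.17788444  1.0769949
 -2.16416484]
(array([ 0.664,  0.006, -0.006]), array([-0.004,  0.   ,  0.001]))
```

View pics/scene13.png

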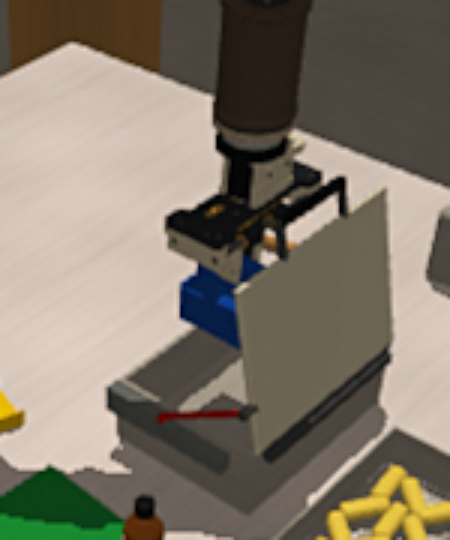

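View pics/wrist13.png

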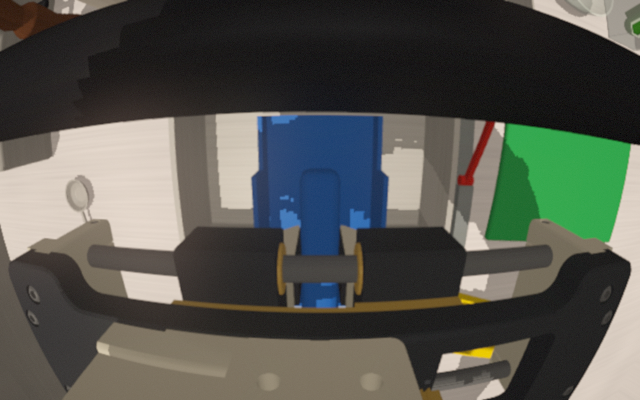

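Run:
```python
from h import *
c=calibration("wrist");print(-c["R"].T@c["t"], sense()["tool_pos"], c["R"][2])
```

```text
[0.63279181 0.19957171 0.35870607] [0.56282026 0.19902966 0.19998879] [-0.25844839  0.0015409  -0.96602384]
```

Run:
```python
from h import *
im=read_camera("scene")
cv2.imwrite(f"pics/scene14.png",cv2.resize(im[90:170,345:425,::-1],None,fx=7,fy=7,interpolation=cv2.INTER_CUBIC))
c=calibration("wrist");print(proj("scene",-c["R"].T@c["t"]),sense()["clock"])
```

```text
[401.87209045 117.10643095] 19.75
```

View pics/scene14.png

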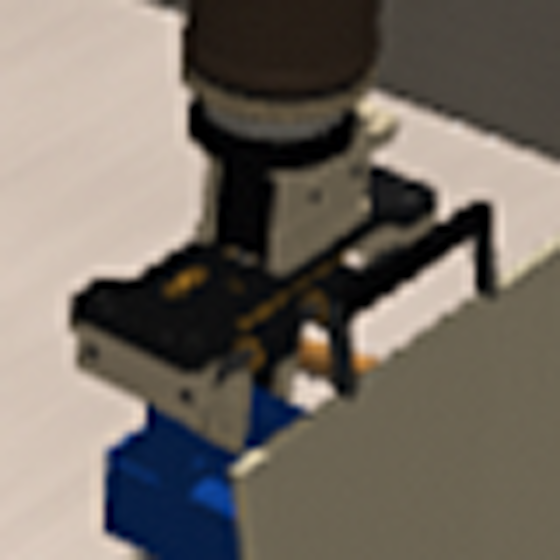

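Run:
```python
from h import *
c=calibration("scene");o=-c["R"].T@c["t"];d=c["R"].T@np.linalg.inv(c["mtx"])@np.array([400,106.9,1])
print("y plane .199:",o+d*(.199-o[1])/d[1]); print("x plane .563",o+d*(.563-o[0])/d[0])
for x in(.58,.60,.62):print(o+d*(x-o[0])/d[0])
```

```text
y plane .199: [0.62188891 0.199      0.38952941]
x plane .563 [0.563      0.29731314 0.3271131 ]
[0.58       0.26893219 0.34513139]
[0.6        0.23554284 0.36632937]
[0.62       0.20215348 0.38752735]
```

>>> {"name": "arm_command", "arguments": {
  "motion": [
    {"hand": 0,"dx": 0,"dy": -0.01,"dz": -0.15,"wx": 0,"wy": 0,"wz": 0},
    {"hand": 0,"dx": 0,"dy": -0.01,"dz": -0.3,"wx": 0,"wy": 0,"wz": 0},
    {"hand": 0,"dx": 0,"dy": -0.01,"dz": -0.42,"wx": 0,"wy": 0,"wz": 0},
    {"hand": 0,"dx": 0,"dy": -0.01,"dz": -0.42,"wx": 0,"wy": 0,"wz": 0},
    {"hand": 0,"dx": 0.05,"dy": -0.01,"dz": -0.42,"wx": 0,"wy": 0,"wz": 0},
    {"hand": 0,"dx": 0.1,"dy": -0.01,"dz": -0.42,"wx": 0,"wy": 0,"wz": 0},
    {"hand": 0,"dx": 0.1,"dy": -0.01,"dz": -0.42,"wx": 0,"wy": 0,"wz": 0}
  ]
}}

```text
clock: 20.62
tool_pos: [0.5612, 0.2817, 0.1783]
tcp_rot: [-0.499, -0.5, -0.499, 0.502]
ft_force: [0.7, 0.5, -1.1]
opening: 0.194
```

Run:
```python
from h import *
s=sense();print(s["clock"],s["tool_pos"],s["opening"],s["ft_force"],s["qpos"])
print(delta((.561,.283,.067),frame(-np.pi/2)))
cv2.imwrite(f"pics/wrist15.png",read_camera("wrist")[:,:,::-1])
```

```text
20.625 [0.5611925  0.28169742 0.17826101] 0.19384408612255344 [ 0.69070631  0.45219829 -1.13674852] [-0.30083296  0.51359584 -0.37179905  1.59882044  0.20504042  1.07052755
 -2.30441599]
(array([ 0.556,  0.   , -0.007]), array([-0.007,  0.002,  0.003]))
```

View pics/wrist15.png

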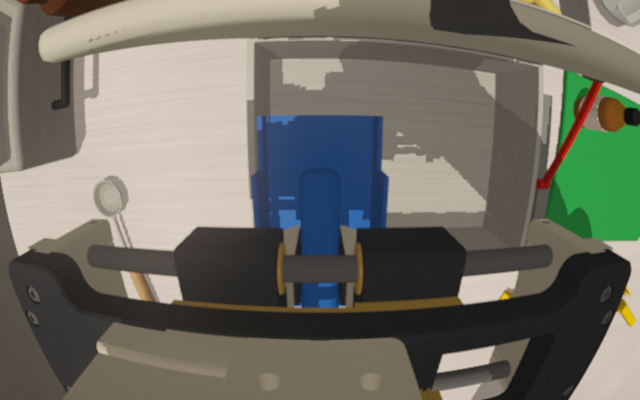

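Run:
```python
from h import *
for uv in [(247,100),(254,100),(247,180),(254,180),(546,180),(538,180)]: print(uv,fcast(uv,.09))
im=cv2.imread('pics/wrist15.png');cv2.imwrite('pics/c15.png',cv2.resize(im[30:240,230:420],None,fx=4,fy=4)[:600])
```

```text
(247, 100) [0.64537783 0.34075988 0.09      ]
(254, 100) [0.64508396 0.33497589 0.09      ]
(247, 180) [0.57949078 0.34329333 0.09      ]
(254, 180) [0.57941217 0.33728503 0.09      ]
(546, 180) [0.58086443 0.05652801 0.09      ]
(538, 180) [0.58065501 0.06797959 0.09      ]
```

View pics/c15.png

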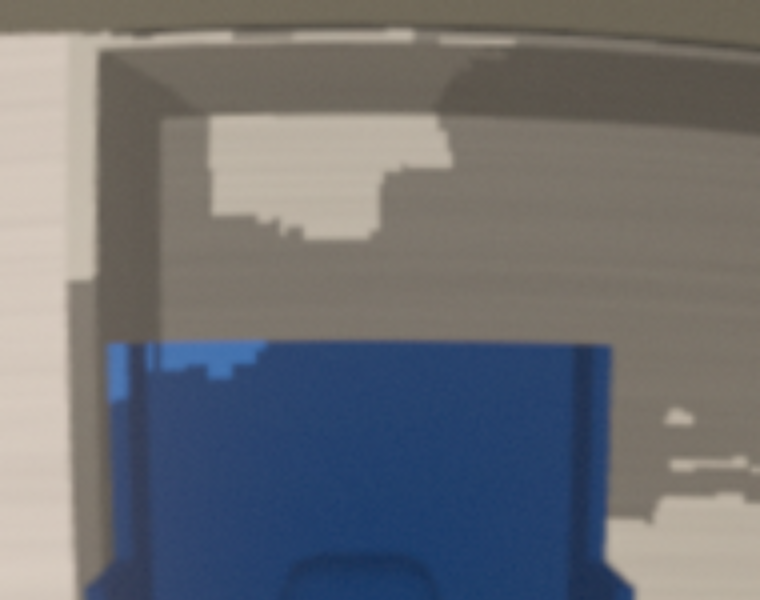

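>>> {"name": "arm_command", "arguments": {
  "motion": [
    {"hand": 0,"dx": 0.08,"dy": 0,"dz": 0,"wx": 0,"wy": 0,"wz": 0},
    {"hand": 0,"dx": 0.16,"dy": 0,"dz": 0,"wx": 0,"wy": 0,"wz": 0},
    {"hand": 0,"dx": 0.24,"dy": 0,"dz": 0,"wx": 0,"wy": 0,"wz": 0},
    {"hand": 0,"dx": 0.24,"dy": 0,"dz": 0,"wx": 0,"wy": 0,"wz": 0}
  ]
}}

```text
clock: 21.18
tool_pos: [0.5606, 0.2825, 0.1297]
tcp_rot: [-0.499, -0.5, -0.499, 0.502]
ft_force: [0.4, 0.2, -1.3]
opening: 0.192
```

Run:
```python
from h import *
s=sense();print(s["clock"],s["tool_pos"],s["opening"],s["ft_force"],s["torque"])
cv2.imwrite(f"pics/scene16.png",cv2.resize(read_camera("scene")[60:240,300:450,::-1],None,fx=3,fy=3))
cv2.imwrite(f"pics/top16.png",cv2.resize(read_camera("top")[100:250,150:340,::-1],None,fx=4,fy=4))
```

```text
21.175 [0.56061744 0.28246115 0.12966904] 0.19239518408888664 [ 0.4009281   0.21248856 -1.33521799] [ 0.05932385  0.01095204 -0.02866086]
```

View pics/scene16.png

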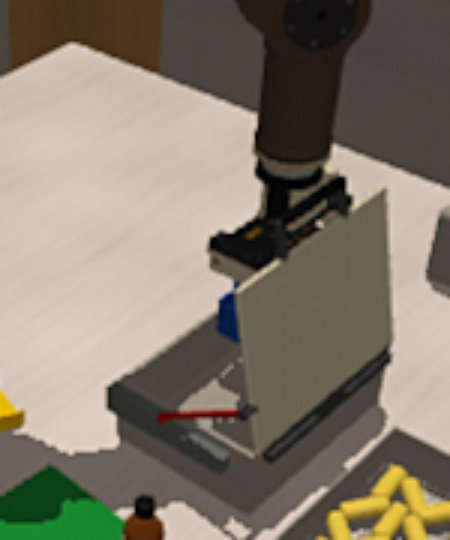

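View pics/top16.png

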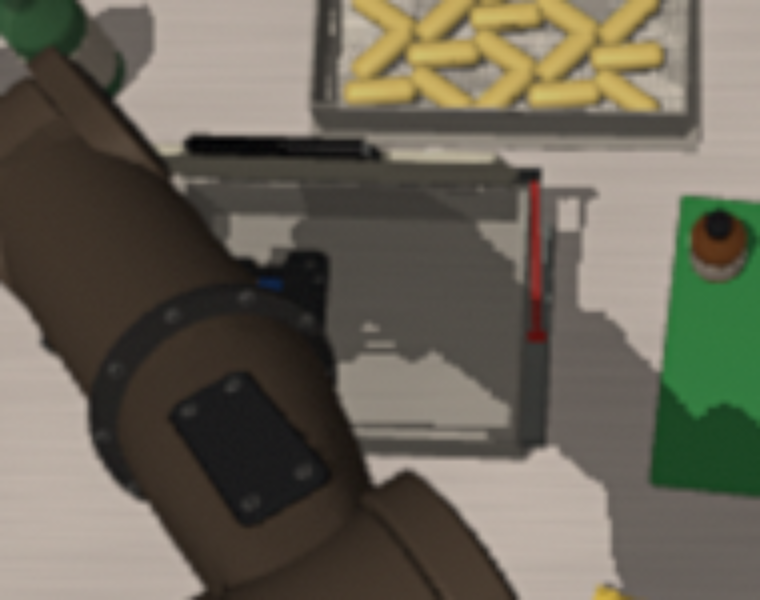

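>>> {"name": "arm_command", "arguments": {
  "motion": [
    {"hand": 0,"dx": 0.08,"dy": 0,"dz": 0,"wx": 0,"wy": 0,"wz": 0},
    {"hand": 0,"dx": 0.16,"dy": 0,"dz": 0,"wx": 0,"wy": 0,"wz": 0},
    {"hand": 0,"dx": 0.24,"dy": 0,"dz": 0,"wx": 0,"wy": 0,"wz": 0},
    {"hand": 0,"dx": 0.28,"dy": 0,"dz": 0,"wx": 0,"wy": 0,"wz": 0},
    {"hand": 0,"dx": 0.28,"dy": 0,"dz": 0,"wx": 0,"wy": 0,"wz": 0}
  ]
}}

```text
clock: 21.9
tool_pos: [0.5612, 0.2829, 0.0748]
tcp_rot: [-0.499, -0.501, -0.499, 0.502]
ft_force: [-0.3, 0.5, -1.0]
opening: 0.192
```

>>> {"name": "arm_command", "arguments": {
  "motion": [
    {"hand": 0,"dx": 0.01,"dy": 0,"dz": 0,"wx": 0,"wy": 0,"wz": 0},
    {"hand": 0,"dx": 0.02,"dy": 0,"dz": 0,"wx": 0,"wy": 0,"wz": 0},
    {"hand": 0,"dx": 0.02,"dy": 0,"dz": 0,"wx": 0,"wy": 0,"wz": 0}
  ]
}}

```text
clock: 22.28
tool_pos: [0.5617, 0.2831, 0.0718]
tcp_rot: [0.499, 0.501, 0.499, -0.501]
ft_force: [-1.0, 0.6, -1.9]
opening: 0.195
```

>>> {"name": "arm_command", "arguments": {
  "motion": [
    {"hand": 0,"dx": 0.01,"dy": 0,"dz": 0,"wx": 0,"wy": 0,"wz": 0},
    {"hand": 0,"dx": 0.02,"dy": 0,"dz": 0,"wx": 0,"wy": 0,"wz": 0},
    {"hand": 0,"dx": 0.025,"dy": 0,"dz": 0,"wx": 0,"wy": 0,"wz": 0},
    {"hand": 0,"dx": 0.025,"dy": 0,"dz": 0,"wx": 0,"wy": 0,"wz": 0}
  ]
}}

```text
clock: 22.78
tool_pos: [0.5615, 0.2831, 0.0666]
tcp_rot: [-0.499, -0.501, -0.499, 0.501]
ft_force: [0.1, -0.5, -1.7]
opening: 0.194
```

>>> {"name": "arm_command", "arguments": {
  "motion": [
    {"hand": 0,"dx": 0.005,"dy": 0,"dz": 0,"wx": 0,"wy": 0,"wz": 0},
    {"hand": 0,"dx": 0.01,"dy": 0,"dz": 0,"wx": 0,"wy": 0,"wz": 0},
    {"hand": 0,"dx": 0.01,"dy": 0,"dz": 0,"wx": 0,"wy": 0,"wz": 0}
  ]
}}

```text
clock: 23.15
tool_pos: [0.5618, 0.2832, 0.0663]
tcp_rot: [0.499, 0.501, 0.499, -0.501]
ft_force: [-5.1, -3.5, 13.8]
opening: 0.19
```

>>> {"name": "arm_command", "arguments": {
  "motion": [
    {"hand": 0,"dx": -0.006,"dy": 0,"dz": 0,"wx": 0,"wy": 0,"wz": 0},
    {"hand": 0.25,"dx": -0.006,"dy": 0,"dz": 0,"wx": 0,"wy": 0,"wz": 0},
    {"hand": 0.35,"dx": -0.006,"dy": 0,"dz": 0,"wx": 0,"wy": 0,"wz": 0},
    {"hand": 0.4,"dx": -0.006,"dy": 0,"dz": 0,"wx": 0,"wy": 0,"wz": 0},
    {"hand": 0.4,"dx": -0.006,"dy": 0,"dz": 0,"wx": 0,"wy": 0,"wz": 0},
    {"hand": 0.4,"dx": -0.006,"dy": 0,"dz": 0,"wx": 0,"wy": 0,"wz": 0},
    {"hand": 0.4,"dx": -0.05,"dy": 0,"dz": 0,"wx": 0,"wy": 0,"wz": 0},
    {"hand": 0.4,"dx": -0.15,"dy": 0,"dz": 0,"wx": 0,"wy": 0,"wz": 0},
    {"hand": 0.4,"dx": -0.25,"dy": 0,"dz": 0,"wx": 0,"wy": 0,"wz": 0},
    {"hand": 0.4,"dx": -0.4,"dy": 0,"dz": 0,"wx": 0,"wy": 0,"wz": 0},
    {"hand": 0.4,"dx": -0.55,"dy": 0,"dz": 0,"wx": 0,"wy": 0,"wz": 0},
    {"hand": 0.4,"dx": -0.6,"dy": 0,"dz": 0,"wx": 0,"wy": 0,"wz": 0}
  ]
}}

```text
clock: 24.65
tool_pos: [0.5625, 0.2838, 0.1872]
tcp_rot: [0.499, 0.502, 0.499, -0.5]
ft_force: [-0.4, -0.6, -0.2]
opening: 0.399
```

>>> {"name": "arm_command", "arguments": {
  "motion": [
    {"hand": 0.4,"dx": -0.2,"dy": -0.2,"dz": 0,"wx": 0,"wy": 0,"wz": 0},
    {"hand": 0.4,"dx": -0.3,"dy": -0.5,"dz": 0.2,"wx": 0,"wy": 0,"wz": 0},
    {"hand": 0.4,"dx": -0.5,"dy": -0.8,"dz": 0.6,"wx": 0,"wy": 0,"wz": 0},
    {"hand": 0.4,"dx": -0.5,"dy": -0.8,"dz": 1,"wx": 0,"wy": 0,"wz": 0},
    {"hand": 0.4,"dx": -0.5,"dy": -0.8,"dz": 1,"wx": 0,"wy": 0,"wz": 0},
    {"hand": 0.4,"dx": -0.5,"dy": -0.8,"dz": 1,"wx": 0,"wy": 0,"wz": 0},
    {"hand": 0.4,"dx": -0.5,"dy": -0.8,"dz": 1,"wx": 0,"wy": 0,"wz": 0}
  ]
}}

```text
clock: 25.52
tool_pos: [0.4007, 0.0839, 0.2847]
tcp_rot: [0.499, 0.501, 0.499, -0.501]
ft_force: [0.7, -0.4, -0.3]
opening: 0.399
```

Run:
```python
from h import *
s=sense();print(s["clock"],s["tool_pos"],s["opening"],s["ft_force"],s["torque"])
t=read_camera("top");cv2.imwrite("pics/top17f.png",t[:,:,::-1])
cv2.imwrite(f"pics/scene17.png",cv2.resize(read_camera("scene")[60:260,300:480,::-1],None,fx=3,fy=3))
cv2.imwrite(f"pics/top17.png",cv2.resize(t[100:250,150:340,::-1],None,fx=4,fy=4))
```

```text
25.525 [0.40069259 0.08386615 0.28469035] 0.3987183962973388 [ 0.7042907  -0.42168241 -0.29961974] [ 0.04765831  0.02757542 -0.02805392]
```

View pics/scene17.png

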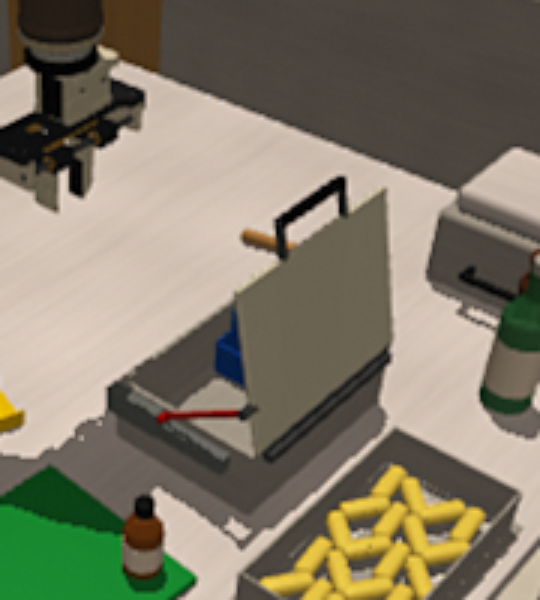

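View pics/top17.png

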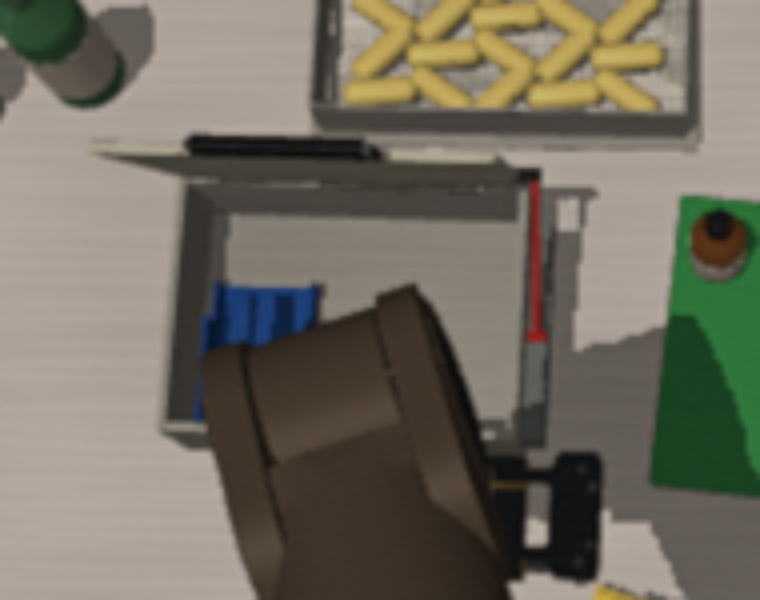

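>>> {"name": "arm_command", "arguments": {
  "motion": [
    {"hand": 0.4,"dx": 0,"dy": 0,"dz": 1,"wx": 0,"wy": 0,"wz": 0},
    {"hand": 0.4,"dx": 0,"dy": 0,"dz": 1,"wx": 0,"wy": 0,"wz": 0},
    {"hand": 0.4,"dx": 0,"dy": 0,"dz": 1,"wx": 0,"wy": 0,"wz": 0},
    {"hand": 0.4,"dx": 0,"dy": 0,"dz": 1,"wx": 0,"wy": 0,"wz": 0},
    {"hand": 0.4,"dx": 0,"dy": 0,"dz": 1,"wx": 0,"wy": 0,"wz": 0},
    {"hand": 0.4,"dx": 0,"dy": 0,"dz": 1,"wx": 0,"wy": 0,"wz": 0}
  ]
}}

```text
clock: 26.38
tool_pos: [0.4004, -0.1141, 0.2845]
tcp_rot: [0.499, 0.5, 0.5, -0.5]
ft_force: [0.5, 0.5, -0.1]
opening: 0.402
```

Run:
```python
from h import *
s=sense();print(s["clock"],s["tool_pos"],np.abs(s["dq"]).max())
t=read_camera("top")
cv2.imwrite(f"pics/top18.png",cv2.resize(t[125:225,180:300,::-1],None,fx=6,fy=6,interpolation=cv2.INTER_CUBIC))
```

```text
26.375 [ 0.40035397 -0.11405108  0.28449302] 0.007145242325102693
```

View pics/top18.png

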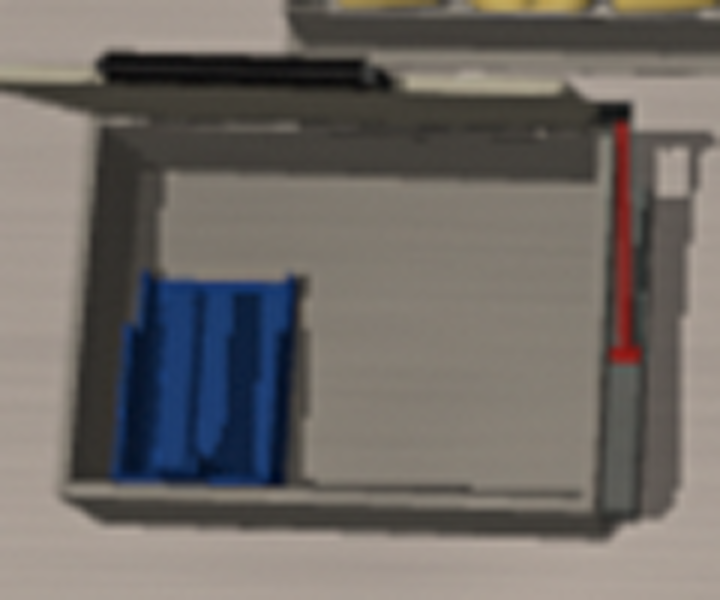

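Run:
```python
from h import *
A=lambda u,v:(180+u/6,125+v/6)
print("bar",cast("top",A(238,69),.331),"exp x .639")
for p in [(150,280),(292,282)]: print("mouth floor",cast("top",A(*p),.012))
for a,b in [((140,272),(298,278))]: pass
print("foot",cast("top",A(624,355),.092))
s=read_camera("scene");print(s.shape, sense()["ft_force"])
```

```text
bar [0.63708934 0.20123669 0.331     ] exp x .639
mouth floor [0.62809907 0.320188   0.012     ]
mouth floor [0.62836489 0.24366845 0.012     ]
foot [0.57273841 0.0566174  0.092     ]
(400, 640, 3) [ 0.20909373  0.09632485 -1.54691078]
```

Run:
```python
from plant import *
print(sign_off())
```

```text
the job is handed in; nothing more can be done
None
```

I raised the lid by its handle to about 1.47 rad, then lowered it until it rested on the stay at about 1.33 rad. I let go of it and left it standing. I then took the blue scoop by its top bar, turned it half round and set it on the bin floor near the +y wall. I released it, backed the arm away and handed the job in at about 26.5 s of the 69 s; `sign_off` gave no verdict.

Last checks before handing in:
- **Lid:** the handle bar measured at x = 0.637 m against 0.639 m expected at 1.33 rad.
- **Stay:** its foot measured at x = 0.573 m against about 0.576 m expected with it in the catch. I judged the drop from that position and the pictures, and did not measure the foot's height itself.
- **Scoop:** its mouth edge measured at x = 0.628 m against about 0.631 m expected, and 77 mm wide against 80 mm. It touched down at the height expected for the bin floor, with a peak wrist force of about 14 N. I did not measure its tilt directly.
- **Bottle:** it was upright in the last scene and top pictures that showed it.
- **Arm:** still and clear of everything, with wrist force close to zero.

The bin's x position disagreed by 2 to 4 mm between the cameras, and I used a value in between. No check failed.

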